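# Pack cut tubes against the corner stop and scan the job label

### The job

Pack all the cut lengths of square tube from the rubber mat into one tight straight row on the steel layout plate, standing on end, one at a time: push the first fully home into the corner of the two stops, then push each further one against the tube before it and flush against the long stop before you bring the next. When the row is complete, take the hand scanner, hold its beam steady on the middle of the barcode label for a second or two, and lay the scanner back in its cradle. If a tube gets knocked out of the row put it back, and leave the other things on the bench where they are.

Things in the scene. Friction and masses are not known exactly. Their poses are not given: they have to be found in the camera images.
- corner (a point): Inside corner of the two stops on the layout plate, at its far left, on the plate's upper face (8 mm above the bench). +x points into the long stop (away from the robot), +y into the end stop (left), z up. The row runs from here along -y. Clear plate: to x = -98 mm, to y = -248 mm. Place and yaw vary.
- tray: Fixed dark steel layout plate, 110 mm (x) by 260 mm (y), 8 mm thick, flat on the bench; axes as corner; origin under its middle. Two bright steel stops stand on it, 10 mm high above the plate and 12 mm thick: the long stop along its whole far (+x) edge, the end stop along its left (+y) edge.
- cradle_c (a point): Fixed grey cradle: base 90 mm (x) by 50 mm, 6 mm thick, on the bench; a lip 6 mm high, 5 mm thick along each long side, 38 mm clear between them, ends open. This point lies over the middle of the base, 23 mm above the bench: the scanner's handle centre (scan_grip) rests within 5 mm of it and must be laid back there. x runs along the channel.
- scan_grip (a point): Loose hand scanner, 0.18 kg. Black handle 110 mm long (x -65 to +45 mm of this point), 30 mm wide (y), 34 mm high; grey head beyond it (x +44 to +96 mm), 50 mm wide, from 15 mm below to 29 mm above this point. Point: in the handle, half-way up, near the balance point (up to 15 mm ahead). x to the head, z up. Take the handle across y from above.
- beam (a point): Window of the scanner at the lower front of its head, 92 mm ahead (x) of scan_grip and 5 mm below it. The invisible beam leaves here along this frame's +x axis: forward and 45 degrees down when the scanner is level. It reads a label 40 to 160 mm away.
- label (a point): Middle of the barcode label (white paper, dark bars, 46 mm by 70 mm), flat, face up, on a fixed aluminium plate 60 mm (x) by 85 mm (y); 9 mm above the bench. The beam must hit it within 13 mm of this point, from any side.
- mat_c (a point): Middle of the upper face of the fixed thin black rubber mat (240 mm in x, 270 mm in y, 3 mm thick) on which the tubes stand at the start.
- slot1 (a point): Place 1 of the row on the plate: where the centre of a tube stands when the row is tight, 20 mm from the long stop, 20 mm from the end stop, 25 mm above the plate; axes as corner. With n tubes, places 1 to n must be filled.
- slot2 (a point): Place 2 of the row on the plate: where the centre of a tube stands when the row is tight, 20 mm from the long stop, 60 mm from the end stop, 25 mm above the plate; axes as corner. With n tubes, places 1 to n must be filled.
- slot3 (a point): Place 3 of the row on the plate: where the centre of a tube stands when the row is tight, 20 mm from the long stop, 100 mm from the end stop, 25 mm above the plate; axes as corner. With n tubes, places 1 to n must be filled.
- slot4 (a point): Place 4 of the row on the plate: where the centre of a tube stands when the row is tight, 20 mm from the long stop, 140 mm from the end stop, 25 mm above the plate; axes as corner. With n tubes, places 1 to n must be filled.
- slot5 (a point): Place 5 of the row on the plate: where the centre of a tube stands when the row is tight, 20 mm from the long stop, 180 mm from the end stop, 25 mm above the plate; axes as corner. With n tubes, places 1 to n must be filled.
- slot6 (a point): Place 6 of the row on the plate: where the centre of a tube stands when the row is tight, 20 mm from the long stop, 220 mm from the end stop, 25 mm above the plate; axes as corner. With n tubes, places 1 to n must be filled.
- tube0_c (a point): Cut length of square steel tube, no. 1 of up to 6, all alike: 40 mm by 40 mm outside, 4 mm wall, open ends, 50 mm long, standing on end (hole upwards), about 0.23 kg. This point is its centre, half-way up (25 mm above its foot); x and y are square to its sides, z along its hole. May be absent.
- tube1_c (a point): Cut length of square steel tube, no. 2 of up to 6, all alike: 40 mm by 40 mm outside, 4 mm wall, open ends, 50 mm long, standing on end (hole upwards), about 0.23 kg. This point is its centre, half-way up (25 mm above its foot); x and y are square to its sides, z along its hole. May be absent.
- tube2_c (a point): Cut length of square steel tube, no. 3 of up to 6, all alike: 40 mm by 40 mm outside, 4 mm wall, open ends, 50 mm long, standing on end (hole upwards), about 0.23 kg. This point is its centre, half-way up (25 mm above its foot); x and y are square to its sides, z along its hole. May be absent.
- tube3_c (a point): Cut length of square steel tube, no. 4 of up to 6, all alike: 40 mm by 40 mm outside, 4 mm wall, open ends, 50 mm long, standing on end (hole upwards), about 0.23 kg. This point is its centre, half-way up (25 mm above its foot); x and y are square to its sides, z along its hole. May be absent.
- tube4_c (a point): Cut length of square steel tube, no. 5 of up to 6, all alike: 40 mm by 40 mm outside, 4 mm wall, open ends, 50 mm long, standing on end (hole upwards), about 0.23 kg. This point is its centre, half-way up (25 mm above its foot); x and y are square to its sides, z along its hole. May be absent.
- tube5_c (a point): Cut length of square steel tube, no. 6 of up to 6, all alike: 40 mm by 40 mm outside, 4 mm wall, open ends, 50 mm long, standing on end (hole upwards), about 0.23 kg. This point is its centre, half-way up (25 mm above its foot); x and y are square to its sides, z along its hole. May be absent.
- tape: Tape measure in a black case, 65 by 35 by 60 mm, a bystander: leave it where it is. Origin under its middle.
- can: Closed steel can, 66 mm wide, 100 mm tall, a bystander: leave it where it is. Origin under its middle.
- angle: Offcut of dark steel angle, 50 by 60 mm, 50 mm high, a bystander: leave it where it is. Origin under its middle.
- hammer: Hammer, a bystander: leave it where it is. Origin under its middle.
- brush: Long-handled brush, a bystander: leave it where it is. Origin under its middle.
There are look-alikes about, which are no part of the job. What is shaped like the part that bears tube5_c but blue is not meant.

How it is judged:
By the outcome, as a careful person would: the job done as asked, in the order asked, and still so for the second after the job is handed in, with the robot touching nothing.
Of tube0, tube1, tube2, tube3, tube4, tube5 only 4 to 6 are there at a start; the rules pass over those that are not, and their reading is None.
At some moment in a run one of tube0, tube1, tube2, tube3, tube4, tube5 may be knocked a few centimetres aside while the robot is not near it.
It also fails if it takes over 210 s, if anything falls off the work surface, if the arm or the gripper's body presses on something with over 40 N, if the wrist force passes 120 N, or if a joint passes its speed limit or range.

### The arm

A 7-joint arm with a two-finger parallel gripper is mounted at the origin on the work surface. World frame = base frame: x ahead of the robot, y to its left, z up, the work surface at z = 0. Lengths are in m, angles in rad, forces in N, time in s.
With the tool pointing down it reaches from about 0.375 to 0.925 m from the base axis. Payload 3.1 kg.
Tool frame: the origin (TCP) lies between the finger pads; the fingertips stand 11 mm ahead of it and the grasp point (between the pads) lies 8 mm behind it; z points along the fingers, x is the direction in which the jaws open and shut, and the axes are right-handed (so a half turn about z gives the same grasp; the last joint's range is limited). The gripper opens to 85 mm and grips with 20 to 120 N. Pads are 22 mm wide; open, the fingers measure 114 mm over their backs; the gripper's body (76 mm by 85 mm) begins 54 mm behind the grasp point. The pads swing forward as they close: fully open they stand 13 mm farther back than shut.
Start: joints at [-1.376, 0.383, 0.044, 1.598, -0.018, 1.161, -0.05], TCP at [0.188, 0.622, 0.242] pointing down, gripper open.
Joint ranges: [-2.61, 2.61], [-0.41, 2.15], [-1.48, 1.57], [0, 2.5], [-1.57, 4.71], [0.05, 1.97], [-2.85, 2.85]. Speed limits (rad/s): [2.79, 2.79, 3.14, 3.14, 3.14, 3.14, 3.14].

### API

Orientations are given as a unit quaternion [x, y, z, w].
In Python, from cell import * gives the robot as it stands.
- The arm moves only by the shell command python3 -m jog 'ROWS' [FORCE]. ROWS is JSON, a list of rows, each an object of numbers: "ax", "ay", "az": the turn, a rotation vector about the tool's x, y, z in rad; "dx", "dy", "dz": the shift along the tool's x, y, z in m; "jaw": the closure, from -1 (fully open) to 1 (shut). A call has 1 to 8 rows; each row shifts and turns the commanded pose from where the row before left it, along the tool's axes as they then stand; what a row does not reach is not made up. A row lasts 1/8 s, in which the tool goes at most 62.5 mm and 10.7 degrees, less where a joint would pass 70% of its speed; a pose out of reach is approached as far as the arm can. A call with a gripper value outside its range is refused whole. The fingers move at their own pace and stop on an object; FORCE is the grip in N (left out, the last holds). Time passes only in rows, so rows that do not move let the fingers close. It gives the time, the measured TCP pose, the force and the opening at its end, in the units of the state.
- get_obs(): the state, without advancing time (a new reading comes with each control period).
- capture(name): name is "scene" or "top" or "wrist"; returns a dict with "image" (420x560x3 uint8, red, green, blue), "fx", "fy", "cx", "cy" (pixels), "world_to_cam" (4x4, takes a point from world to camera coordinates). Camera axes: x right, y down, z forward; pixel columns grow to the right and rows downward; lengths in m; the calibration is good to about 2 mm. A picture is of the moment at which its call begins. There is no depth.
- close_job(): hands the job in, once; it reports no verdict.
The state is a dict: "time": time; "joint_positions": joint angles; "joint_vel": joint speeds; "joint_torque": joint torques, N m; "eef_pos": TCP position; "ee_rot": TCP orientation; "wrist_force": force on the tool from outside, world axes, zero at the start; "torque": the same for the moment, N m; "gripper_width": finger opening in m.
Only numpy, scipy, OpenCV 4.12 (cv2) and the standard library are available. Lean on these libraries where they do the work, as an engineer would, in place of code of your own. Each camera call takes 0.05 s, during which the arm holds its last target. There are 200 camera calls.

## Working session

There is one attempt and no reset: what is moved stays moved. The work goes in short steps, Python scripts to look and compute and a shell command to move; the robot and the scene stay as the last step left them, time stands still between calls to the robot, and variables do not carry over. Pictures are saved under pics/ and viewed, about 12 in all and at most 16, crops included, and the job is handed in when it is done.

```bash
ls; mkdir -p pics
python3 - <<'E'
from cell import *
import cv2,numpy as np
for n in ("top","scene"):
    c=capture(n); cv2.imwrite(f"pics/{n}0.png",c["image"][:,:,::-1]); 
    print(n,c["fx"],c["cx"],c["cy"]); print(np.round(c["world_to_cam"],4).tolist())
print(get_obs())
E
```

```text
pics
top 509.4575154166871 285.7716252846596 202.9403625812975
[[0.0248, -0.9997, -0.0018, -0.0093], [-0.9954, -0.0245, -0.0927, 0.5865], [0.0927, 0.0041, -0.9957, 1.3739], [0.0, 0.0, 0.0, 1.0]]
scene 450.8957620799369 278.6775738591943 198.29958765794203
[[-0.5011, 0.8653, -0.0125, 0.2962], [0.6716, 0.3797, -0.6362, -0.3855], [-0.5458, -0.3273, -0.7714, 1.4995], [0.0, 0.0, 0.0, 1.0]]
{'time': 0.1, 'joint_positions': array([-1.37582395,  0.38377661,  0.04382839,  1.59943077, -0.0179062 ,
        1.16118704, -0.04988763]), 'joint_vel': array([ 0.00237014, -0.00142489,  0.0017447 , -0.00340525, -0.00152323,
        0.00098845,  0.00247211]), 'joint_torque': array([ 2.49893084e-03, -4.34728611e+01,  1.02923378e+00, -2.50455970e+01,
        1.08904706e-02,  5.39654735e-03,  8.68983136e-06]), 'eef_pos': array([0.1873483 , 0.62154595, 0.24099109]), 'ee_rot': array([ 8.02655850e-01,  5.96441226e-01, -9.30485081e-04,  7.65259611e-04]), 'wrist_force': array([-0.74038757,  0.10340618,  0.53930403]), 'torque': array([ 0.01630482, -0.00817867, -0.01641616]), 'gripper_width': 0.08518335840108493}
```

View pics/top0.png

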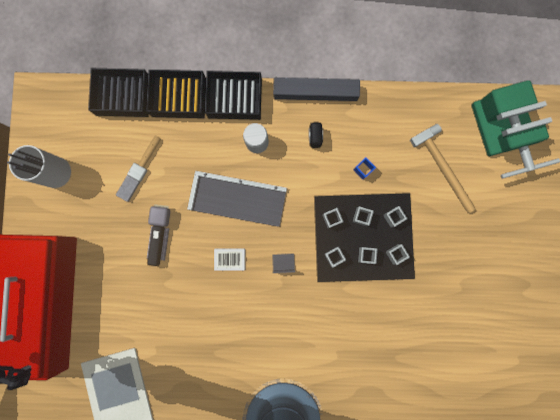

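View pics/scene0.png

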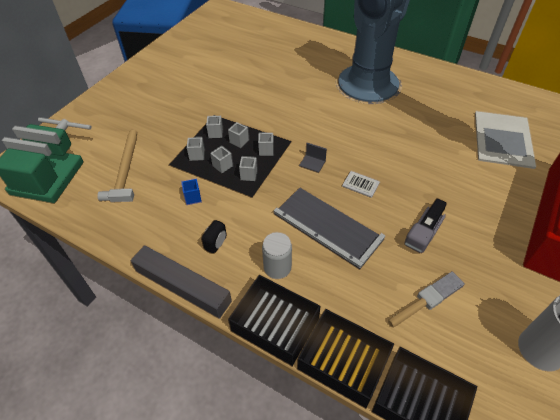

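Two overviews. Top view: six grey tubes on the mat near (333,217), (363,216), (396,216), (335,257), (368,256), (398,255). The blue look-alike is off the mat at (365,169), the dark angle at (284,263), the plate at (238,199), the label at (229,260), and the scanner in its cradle at (157,235). Next I'll measure these.

```bash
cat > h.py <<'E'
from cell import *
import cv2,numpy as np
from scipy.spatial.transform import Rotation as Rn
def ray(c,uv,z):
    R=c["world_to_cam"][:3,:3];t=c["world_to_cam"][:3,3]
    C=-R.T@t; d=R.T@np.array([(uv[0]-c["cx"])/c["fx"],(uv[1]-c["cy"])/c["fy"],1.])
    return C+d*(z-C[2])/d[2]
def proj(c,p):
    q=c["world_to_cam"]@np.r_[p,1]; return np.array([c["fx"]*q[0]/q[2]+c["cx"],c["fy"]*q[1]/q[2]+c["cy"]])
def save(img,name,box=None,s=1):
    if box: img=img[box[1]:box[3],box[0]:box[2]]
    cv2.imwrite("pics/"+name,cv2.resize(img,None,fx=s,fy=s,interpolation=cv2.INTER_CUBIC)[:,:,::-1])
def rect(c,m,z,amin=30):
    out=[]
    for k in cv2.findContours(m.astype(np.uint8),cv2.RETR_EXTERNAL,cv2.CHAIN_APPROX_NONE)[0]:
        if cv2.contourArea(k)<amin: continue
        w=np.array([ray(c,p,z)[:2] for p in k[:,0].astype(float)])*1000
        (x,y),(a,b),th=cv2.minAreaRect(w.astype(np.float32))
        out.append((round(x),round(y),round(a),round(b),round(th,1),k[:,0].mean(0).round().tolist()))
    return out
def go(x,y,z,yaw=None):
    "shift in present tool axes, then turn (deg, tool x heading, mod 180)"
    o=get_obs(); R=Rn.from_quat(o["ee_rot"]); d=R.inv().apply(np.array([x,y,z])-o["eef_pos"])
    M=R.as_matrix(); cur=np.degrees(np.arctan2(M[1,0],M[0,0]))
    print("d(mm)",np.round(d*1000,1),"heading",cur.round(1), "tilt",np.round(M[:2,2],3))
    if yaw is not None:
        e=(yaw-cur+90)%180-90; print("az(rad)",round(-np.radians(e),3))
E
python3 - <<'E'
from h import *
c=capture("top"); im=c["image"]; hsv=cv2.cvtColor(im,cv2.COLOR_RGB2HSV)
S,V=hsv[...,1],hsv[...,2]
low=(S<70)
m=np.zeros(S.shape,bool); m[196:279,318:412]=True
print("tubes",*rect(c,m&(V>85),.053),sep="\n")
m=np.zeros(S.shape,bool); m[165:230,180:295]=True
print("plate",*rect(c,m&low,.008,200),sep="\n"); print("stops",*rect(c,m&low&(V>130),.018),sep="\n")
m[:]=False; m[240:275,205:250]=True
print("label",*rect(c,m&low&(V>150),.009),sep="\n")
m[:]=False; m[200:270,140:180]=True
print("scanner",*rect(c,m&(V<75),.04),sep="\n"); print("scanner all",*rect(c,m&low&(V<160),.03),sep="\n")
save(im,"plate.png",(130,165,300,275),4.5); save(im,"tubes.png",(305,150,425,290),4)
E
```

```text
tubes
(450, -217, 49, 42, 86.1, [367.0, 255.0])
(444, -130, 44, 44, 30.2, [335.0, 257.0])
(454, -297, 46, 49, 31.7, [398.0, 254.0])
(548, -121, 44, 45, 24.2, [333.0, 217.0])
(555, -290, 43, 50, 32.5, [395.0, 216.0])
(556, -203, 47, 44, 74.6, [363.0, 216.0])
plate
(599, 143, 263, 112, 80.6, [237.0, 198.0])
stops
(642, 151, 102, 280, 12.1, [228.0, 184.0])
label
(429, 158, 60, 83, 1.4, [229.0, 259.0])
scanner
(462, 352, 30, 106, 83.6, [158.0, 247.0])
scanner all
(467, 334, 13, 86, 84.5, [164.0, 244.0])
(490, 358, 56, 160, 83.4, [156.0, 233.0])
```

View pics/plate.png

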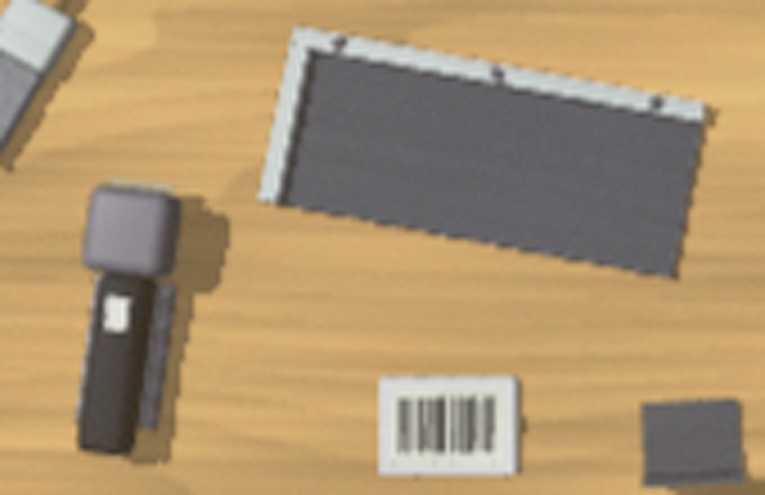

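View pics/tubes.png

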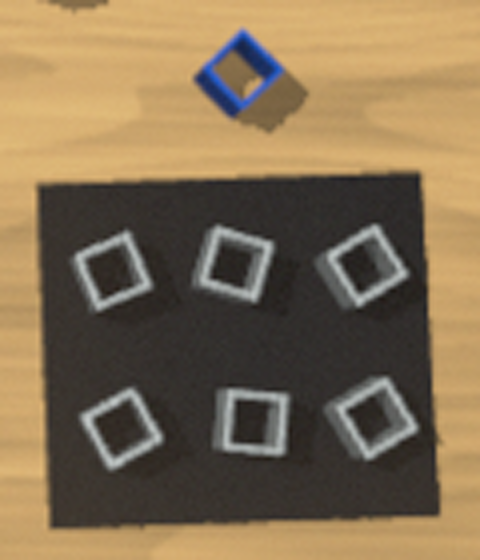

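The crops show six steel tubes, each about 44 mm across its top, and one blue look-alike off the mat at top (365,169), which I won't touch. Things that could be mistaken for a tube: the blue tube, and the dark angle (284,263). I'll start with tube A at pixel (333,217).

Run:
```python
from h import *
c=capture("top")
print("corner px->",ray(c,(200.7,176.6),.008).round(4),"plate near-right",ray(c,(280.3,226),.008).round(4),"near-left",ray(c,(187.8,209.5),.018).round(4),"far right stop top", ray(c,(286.8,188.5),.018).round(4),"far left stop top",ray(c,(195.5,171.5),.018).round(4))
print("can",ray(c,(256,131),.1).round(3))
print("white pad on scanner",ray(c,(156,234.5),.04).round(3))
go(.548,-.121,.2,24)
```

```text
corner px-> [0.6566 0.2454 0.008 ] plate near-right [0.5237 0.0188 0.008 ] near-left [0.5625 0.2757 0.018 ] far right stop top [0.6278 0.0033 0.018 ] far left stop top [0.6692 0.2588 0.018 ]
can [0.769 0.088 0.1  ]
white pad on scanner [0.491 0.355 0.04 ]
d(mm) [-607.1  559.6   42.5] heading 73.2 tilt [-0.    -0.002]
az(rad) 0.859
```

```bash
r='x'; python3 -m jog '[{"dx":-0.0434,"dy":0.04},{"dx":-0.0434,"dy":0.04},{"dx":-0.0434,"dy":0.04},{"dx":-0.0434,"dy":0.04},{"dx":-0.0434,"dy":0.04},{"dx":-0.0434,"dy":0.04},{"dx":-0.0434,"dy":0.04},{"dx":-0.0434,"dy":0.04}]' 60
python3 -m jog '[{"dx":-0.0434,"dy":0.04},{"dx":-0.0434,"dy":0.04},{"dx":-0.0434,"dy":0.04},{"dx":-0.0434,"dy":0.04},{"dx":-0.0434,"dy":0.04},{"dx":-0.0434,"dy":0.04,"dz":0.04},{"az":0.172},{"az":0.172}]'
python3 -m jog '[{"az":0.172},{"az":0.172},{"az":0.172},{}]'
python3 - <<'E'
from h import *
go(.548,-.121,.2,24); o=get_obs(); print(o["time"],o["joint_positions"].round(2))
c=capture("wrist"); save(c["image"],"w1.png"); print(np.round(c["world_to_cam"],3).tolist(), proj(c,[.548,-.121,.053]))
E
```

```text
d(mm) [-607.1  559.6   42.5] heading 73.2 tilt [-0.    -0.002]
az(rad) 0.859
0.2 [-1.38  0.38  0.04  1.6  -0.02  1.16 -0.05]
[[0.29, 0.957, -0.001, -0.649], [0.917, -0.277, 0.288, -0.037], [0.276, -0.084, -0.957, 0.378], [0.0, 0.0, 0.0, 1.0]] [-149.37476809  572.4002569 ]invalid input at $[0]: expected keys ax, ay, az, dx, dy, dz, jaw
invalid input at $[0]: expected keys ax, ay, az, dx, dy, dz, jaw
invalid input at $[0]: expected keys ax, ay, az, dx, dy, dz, jaw
```

View pics/w1.png

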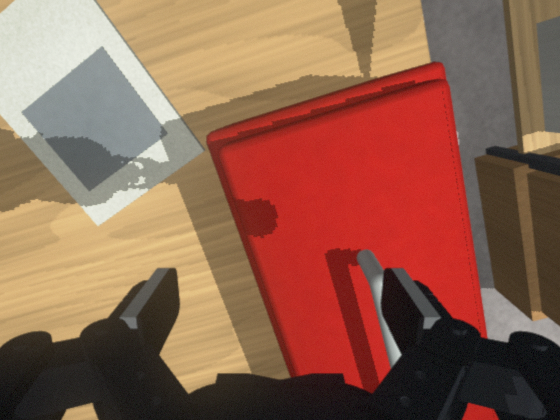

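The wrist picture shows the gripper above the red toolbox, because the rows were refused: every key is required. I'll raise the tool first and then travel.

```bash
python3 -m jog '[{"ax":0,"ay":0,"az":0,"dx":0,"dy":0,"dz":-0.05,"jaw":-1},{"ax":0,"ay":0,"az":0,"dx":-0.0434,"dy":0.04,"dz":-0.01,"jaw":-1},{"ax":0,"ay":0,"az":0,"dx":-0.0434,"dy":0.04,"dz":0,"jaw":-1},{"ax":0,"ay":0,"az":0,"dx":-0.0434,"dy":0.04,"dz":0,"jaw":-1},{"ax":0,"ay":0,"az":0,"dx":-0.0434,"dy":0.04,"dz":0,"jaw":-1},{"ax":0,"ay":0,"az":0,"dx":-0.0434,"dy":0.04,"dz":0,"jaw":-1},{"ax":0,"ay":0,"az":0,"dx":-0.0434,"dy":0.04,"dz":0,"jaw":-1},{"ax":0,"ay":0,"az":0,"dx":-0.0434,"dy":0.04,"dz":0,"jaw":-1}]' 60
python3 -m jog '[{"ax":0,"ay":0,"az":0,"dx":-0.0434,"dy":0.04,"dz":0,"jaw":-1},{"ax":0,"ay":0,"az":0,"dx":-0.0434,"dy":0.04,"dz":0,"jaw":-1},{"ax":0,"ay":0,"az":0,"dx":-0.0434,"dy":0.04,"dz":0,"jaw":-1},{"ax":0,"ay":0,"az":0,"dx":-0.0434,"dy":0.04,"dz":0.01,"jaw":-1},{"ax":0,"ay":0,"az":0,"dx":-0.0434,"dy":0.04,"dz":0.02,"jaw":-1},{"ax":0,"ay":0,"az":0,"dx":-0.0434,"dy":0.04,"dz":0.02,"jaw":-1},{"ax":0,"ay":0,"az":0,"dx":-0.0434,"dy":0.04,"dz":0.02,"jaw":-1},{"ax":0,"ay":0,"az":0.17,"dx":0,"dy":0,"dz":0,"jaw":-1}]'
python3 -m jog '[{"ax":0,"ay":0,"az":0.17,"dx":0,"dy":0,"dz":0,"jaw":-1},{"ax":0,"ay":0,"az":0.17,"dx":0,"dy":0,"dz":0,"jaw":-1},{"ax":0,"ay":0,"az":0.17,"dx":0,"dy":0,"dz":0,"jaw":-1},{"ax":0,"ay":0,"az":0.17,"dx":0,"dy":0,"dz":0,"jaw":-1},{"ax":0,"ay":0,"az":0,"dx":0,"dy":0,"dz":0,"jaw":-1}]'
python3 - <<'E'
from h import *
go(.548,-.121,.03,24); o=get_obs(); print(o["time"],o["joint_positions"].round(2),o["eef_pos"])
c=capture("wrist"); save(c["image"],"w2.png"); print(np.round(c["world_to_cam"],3).tolist(), proj(c,[.548,-.121,.053]))
E
```

```text
time: 1.25
eef_pos: [0.3686, 0.2487, 0.3025]
ee_rot: [0.803, 0.596, 0.0, -0.0]
wrist_force: [0.7, -0.4, 0.2]
gripper_width: 0.0854
time: 2.25
eef_pos: [0.5473, -0.128, 0.2304]
ee_rot: [0.854, 0.52, -0.003, 0.001]
wrist_force: [-0.9, 0.3, -0.2]
gripper_width: 0.0854
time: 2.88
eef_pos: [0.5484, -0.1208, 0.2321]
ee_rot: [0.977, 0.214, -0.0, 0.0]
wrist_force: [-0.7, 0.2, 0.3]
gripper_width: 0.0852
d(mm) [ -0.4   0.  202.1] heading 24.7 tilt [-0. -0.]
az(rad) 0.011
2.875 [-0.65  0.32  0.95  1.86 -0.29  1.11  0.84] [ 0.54838583 -0.120767    0.23213847]
[[0.909, 0.416, 0.001, -0.449], [0.399, -0.871, 0.288, -0.358], [0.12, -0.261, -0.958, 0.271], [0.0, 0.0, 0.0, 1.0]] [278.68982845 187.85869664]
```

View pics/w2.png

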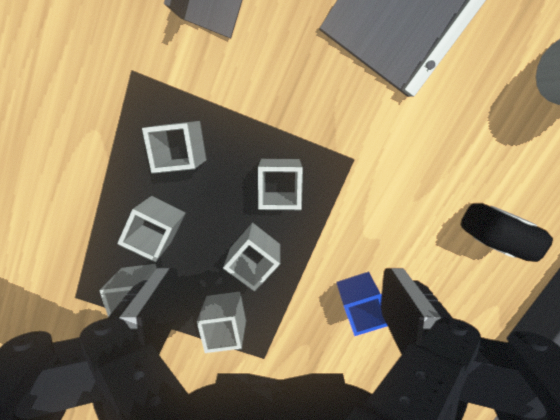

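Tube A shows at (280,187), square to the jaws and matching its predicted pixel (279,188). I'll descend and grip.

```bash
python3 -m jog '[{"ax":0,"ay":0,"az":0,"dx":0,"dy":0,"dz":0.06,"jaw":-1},{"ax":0,"ay":0,"az":0,"dx":0,"dy":0,"dz":0.06,"jaw":-1},{"ax":0,"ay":0,"az":0,"dx":0,"dy":0,"dz":0.05,"jaw":-1},{"ax":0,"ay":0,"az":0,"dx":0,"dy":0,"dz":0.032,"jaw":-1},{"ax":0,"ay":0,"az":0,"dx":0,"dy":0,"dz":0,"jaw":1},{"ax":0,"ay":0,"az":0,"dx":0,"dy":0,"dz":0,"jaw":1},{"ax":0,"ay":0,"az":0,"dx":0,"dy":0,"dz":0,"jaw":1},{"ax":0,"ay":0,"az":0,"dx":0,"dy":0,"dz":0,"jaw":1}]' 50
python3 -m jog '[{"ax":0,"ay":0,"az":0,"dx":0,"dy":0,"dz":0,"jaw":1},{"ax":0,"ay":0,"az":0,"dx":0,"dy":0,"dz":0,"jaw":1}]'
python3 - <<'E'
from h import *
o=get_obs(); print(o["eef_pos"],o["gripper_width"])
# corner frame
cx=np.array([.656,.248]); th=np.radians(-9.3); X=np.array([np.cos(th),np.sin(th)]); Y=np.array([-X[1],X[0]])
for i in range(6): print(i+1,(cx-.020*X-(.02+.04*i)*Y).round(4))
p=cx-.035*X-.032*Y; print("preplace1",p); go(*p,.12,-9.3)
E
```

```text
time: 3.92
eef_pos: [0.5503, -0.1216, 0.0324]
ee_rot: [0.977, 0.213, 0.002, 0.001]
wrist_force: [0.5, -0.9, 5.4]
gripper_width: 0.0394
time: 4.18
eef_pos: [0.5503, -0.1216, 0.0324]
ee_rot: [0.977, 0.213, 0.002, 0.001]
wrist_force: [-0.4, 0.7, 6.5]
gripper_width: 0.0391
[ 0.55034652 -0.12161696  0.03240627] 0.03913644821633297
1 [0.633  0.2315]
2 [0.6266 0.192 ]
3 [0.6201 0.1525]
4 [0.6136 0.1131]
5 [0.6072 0.0736]
6 [0.6007 0.0341]
preplace1 [0.61628873 0.22207675]
d(mm) [ 203.  -285.1  -87.4] heading 24.5 tilt [ 0.004 -0.   ]
az(rad) 0.591
```

```bash
python3 -m jog '[{"ax":0,"ay":0,"az":0,"dx":0,"dy":0,"dz":-0.045,"jaw":1},{"ax":0,"ay":0,"az":0,"dx":0,"dy":0,"dz":-0.045,"jaw":1},{"ax":0,"ay":0,"az":0,"dx":0.029,"dy":-0.0407,"dz":0,"jaw":1},{"ax":0,"ay":0,"az":0,"dx":0.029,"dy":-0.0407,"dz":0,"jaw":1},{"ax":0,"ay":0,"az":0,"dx":0.029,"dy":-0.0407,"dz":0,"jaw":1},{"ax":0,"ay":0,"az":0,"dx":0.029,"dy":-0.0407,"dz":0,"jaw":1},{"ax":0,"ay":0,"az":0,"dx":0.029,"dy":-0.0407,"dz":0,"jaw":1},{"ax":0,"ay":0,"az":0,"dx":0.029,"dy":-0.0407,"dz":0,"jaw":1}]'
python3 -m jog '[{"ax":0,"ay":0,"az":0,"dx":0.029,"dy":-0.0407,"dz":0,"jaw":1},{"ax":0,"ay":0,"az":0.148,"dx":0,"dy":0,"dz":0,"jaw":1},{"ax":0,"ay":0,"az":0.148,"dx":0,"dy":0,"dz":0,"jaw":1},{"ax":0,"ay":0,"az":0.148,"dx":0,"dy":0,"dz":0,"jaw":1},{"ax":0,"ay":0,"az":0.147,"dx":0,"dy":0,"dz":0,"jaw":1},{"ax":0,"ay":0,"az":0,"dx":0,"dy":0,"dz":0,"jaw":1},{"ax":0,"ay":0,"az":0,"dx":0,"dy":0,"dz":0,"jaw":1}]'
python3 - <<'E'
from h import *
cx=np.array([.656,.248]); th=np.radians(-9.3); X=np.array([np.cos(th),np.sin(th)]); Y=np.array([-X[1],X[0]])
p=cx-.035*X-.032*Y; go(*p,.0384,-9.3);o=get_obs();print(o["time"],o["joint_positions"].round(2),o["wrist_force"])
c=capture("wrist"); save(c["image"],"w3.png"); print(proj(c,[.656,.248,.008]),proj(c,[.656-.26*Y[0],.248-.26*Y[1],.008]))
E
```

```text
time: 5.18
eef_pos: [0.6046, 0.1753, 0.12]
ee_rot: [0.977, 0.213, -0.0, -0.0]
wrist_force: [0.4, -0.4, -1.7]
gripper_width: 0.0395
time: 6.05
eef_pos: [0.6143, 0.2227, 0.12]
ee_rot: [0.997, -0.08, -0.0, 0.0]
wrist_force: [-0.9, 0.4, -3.0]
gripper_width: 0.0394
d(mm) [ 2.1  0.3 81.6] heading -9.2 tilt [-0.001  0.   ]
az(rad) 0.002
6.05 [-1.06  0.69  0.9   1.71 -0.62  1.04 -0.11] [-0.87121002  0.4352073  -2.99922258]
[331.40016536 166.45394612] [319.09042554 446.32850857]
```

View pics/w3.png

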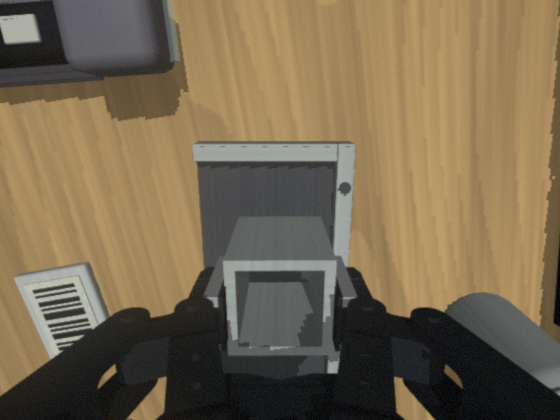

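The picture shows the tube held square to the plate. The inner corner is at (335,162) against a predicted (331,166), so it lies about 3 mm further in x and y. I'll lower the tube, push it into the end stop, then into the long stop.

```bash
python3 -m jog '[{"ax":0,"ay":0,"az":0,"dx":0,"dy":0,"dz":0.05,"jaw":1},{"ax":0,"ay":0,"az":0,"dx":0,"dy":0,"dz":0.0315,"jaw":1},{"ax":0,"ay":0,"az":0,"dx":0,"dy":0,"dz":0,"jaw":1},{"ax":0,"ay":0,"az":0,"dx":0,"dy":-0.005,"dz":0,"jaw":1},{"ax":0,"ay":0,"az":0,"dx":0,"dy":-0.005,"dz":0,"jaw":1},{"ax":0,"ay":0,"az":0,"dx":0,"dy":-0.004,"dz":0,"jaw":1},{"ax":0,"ay":0,"az":0,"dx":0,"dy":0,"dz":0,"jaw":1}]'
python3 -m jog '[{"ax":0,"ay":0,"az":0,"dx":0,"dy":-0.003,"dz":0,"jaw":1},{"ax":0,"ay":0,"az":0,"dx":0,"dy":-0.002,"dz":0,"jaw":1},{"ax":0,"ay":0,"az":0,"dx":0,"dy":0,"dz":0,"jaw":1}]'
python3 -m jog '[{"ax":0,"ay":0,"az":0,"dx":0.006,"dy":0,"dz":0,"jaw":1},{"ax":0,"ay":0,"az":0,"dx":0.006,"dy":0,"dz":0,"jaw":1},{"ax":0,"ay":0,"az":0,"dx":0.004,"dy":0,"dz":0,"jaw":1},{"ax":0,"ay":0,"az":0,"dx":0,"dy":0,"dz":0,"jaw":1}]'
python3 -m jog '[{"ax":0,"ay":0,"az":0,"dx":0.003,"dy":0,"dz":0,"jaw":1},{"ax":0,"ay":0,"az":0,"dx":0,"dy":0,"dz":0,"jaw":1}]'
```

```text
time: 6.98
eef_pos: [0.6172, 0.237, 0.039]
ee_rot: [0.997, -0.081, 0.0, -0.0]
wrist_force: [-0.5, -0.0, -2.6]
gripper_width: 0.0393
time: 7.35
eef_pos: [0.6175, 0.238, 0.0387]
ee_rot: [0.997, -0.082, -0.001, 0.002]
wrist_force: [-1.8, -5.2, -0.8]
gripper_width: 0.0389
time: 7.85
eef_pos: [0.6322, 0.2357, 0.0375]
ee_rot: [0.997, -0.082, -0.002, 0.002]
wrist_force: [-2.4, -4.9, -4.5]
gripper_width: 0.0394
time: 8.1
eef_pos: [0.6347, 0.2352, 0.0374]
ee_rot: [0.997, -0.082, -0.002, 0.002]
wrist_force: [-2.9, -5.3, -2.3]
gripper_width: 0.0391
```

```bash
python3 -m jog '[{"ax":0,"ay":0,"az":0,"dx":0.003,"dy":0,"dz":0,"jaw":1},{"ax":0,"ay":0,"az":0,"dx":0,"dy":0,"dz":0,"jaw":1}]'
python3 -m jog '[{"ax":0,"ay":0,"az":0,"dx":0.002,"dy":-0.002,"dz":0,"jaw":1},{"ax":0,"ay":0,"az":0,"dx":0,"dy":0,"dz":0,"jaw":1},{"ax":0,"ay":0,"az":0,"dx":0,"dy":0,"dz":0,"jaw":1}]'
```

```text
time: 8.35
eef_pos: [0.6356, 0.2351, 0.0373]
ee_rot: [0.997, -0.082, -0.005, 0.002]
wrist_force: [-5.7, -5.2, 0.7]
gripper_width: 0.0392
time: 8.72
eef_pos: [0.6358, 0.2352, 0.0372]
ee_rot: [0.997, -0.082, -0.007, 0.003]
wrist_force: [-10.2, -6.9, 3.8]
gripper_width: 0.0395
```

```bash
python3 -m jog '[{"ax":0,"ay":0,"az":0,"dx":0,"dy":0,"dz":0,"jaw":-0.3},{"ax":0,"ay":0,"az":0,"dx":0,"dy":0,"dz":0,"jaw":-0.3},{"ax":0,"ay":0,"az":0,"dx":0,"dy":0,"dz":0,"jaw":-0.3}]'
python3 -m jog '[{"ax":0,"ay":0,"az":0,"dx":0,"dy":0,"dz":-0.03,"jaw":-0.3},{"ax":0,"ay":0,"az":0,"dx":0,"dy":0,"dz":-0.05,"jaw":-0.3},{"ax":0,"ay":0,"az":0,"dx":0,"dy":0.04,"dz":-0.05,"jaw":-0.3},{"ax":0,"ay":0,"az":0,"dx":0,"dy":0,"dz":0,"jaw":-1}]'
python3 - <<'E'
from h import *
go(.556,-.203,.15,-15.4)
c=capture("wrist"); save(c["image"],"w4.png",(150,80,430,290),2.5)
E
```

```text
time: 9.1
eef_pos: [0.6431, 0.2408, 0.0397]
ee_rot: [0.997, -0.081, 0.001, -0.001]
wrist_force: [-0.1, 0.2, -0.2]
gripper_width: 0.0554
time: 9.6
eef_pos: [0.64, 0.1957, 0.1741]
ee_rot: [0.996, -0.085, 0.005, -0.001]
wrist_force: [1.5, -0.6, 0.4]
gripper_width: 0.0721
d(mm) [-15.6 407.2  22.8] heading -9.7 tilt [0.011 0.001]
az(rad) 0.099
```

View pics/w4.png

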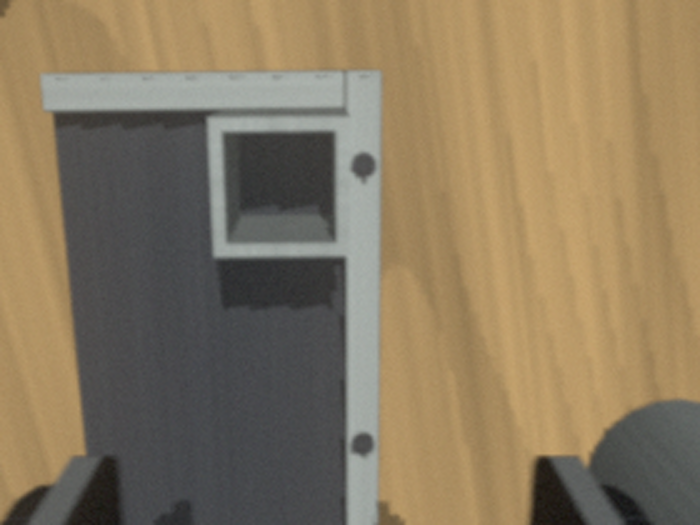

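The first tube stands in the corner: its top edge is at crop row 115 and its right edge touches the long stop. I'll check the gaps by ray casting while moving to tube B.

```bash
python3 - <<'E'
from h import *
c=capture("wrist")
f=lambda u,v,z: ray(c,(u/2.5+150,v/2.5+80),z)[:2]
th=np.radians(-9.3);A=np.array([[np.cos(th),np.sin(th)],[-np.sin(th),np.cos(th)]])
for n,(u,v,z) in dict(endL=(60,109,.018),endR=(200,109,.018),tubeTL=(208,117,.058),tubeTR=(347,117,.058),tubeBL=(214,258,.058),tubeBR=(347,257,.058),longTop=(347,300,.018),longBot=(347,500,.018)).items(): print(n,(A@f(u,v,z)*1000).round(1))
E
python3 -m jog '[{"ax":0,"ay":0,"az":0,"dx":-0.002,"dy":0.0585,"dz":0.003,"jaw":-1},{"ax":0,"ay":0,"az":0,"dx":-0.002,"dy":0.0585,"dz":0.003,"jaw":-1},{"ax":0,"ay":0,"az":0,"dx":-0.002,"dy":0.0585,"dz":0.003,"jaw":-1},{"ax":0,"ay":0,"az":0,"dx":-0.002,"dy":0.0585,"dz":0.003,"jaw":-1},{"ax":0,"ay":0,"az":0,"dx":-0.002,"dy":0.0585,"dz":0.003,"jaw":-1},{"ax":0,"ay":0,"az":0,"dx":-0.002,"dy":0.0585,"dz":0.003,"jaw":-1},{"ax":0,"ay":0,"az":0,"dx":-0.004,"dy":0.056,"dz":0.003,"jaw":-1},{"ax":0,"ay":0,"az":0.099,"dx":0,"dy":0,"dz":0,"jaw":-1}]'
python3 -m jog '[{"ax":0,"ay":0,"az":0,"dx":0,"dy":0,"dz":0,"jaw":-1}]'
python3 - <<'E'
from h import *
go(.556,-.203,.03,-15.4); print(get_obs()["time"])
c=capture("wrist"); im=c["image"]; hsv=cv2.cvtColor(im,cv2.COLOR_RGB2HSV)
p=proj(c,[.556,-.203,.053]);print(p)
m=np.zeros(im.shape[:2],bool);u,v=p.astype(int);m[max(v-45,0):v+45,u-45:u+45]=True
print(*rect(c,m&(hsv[...,2]>150),.053,100),sep="\n")
E
```

```text
endL [515.3 359.1]
endR [559.8 358.8]
tubeTL [567.3 358.5]
tubeTR [605.5 358.3]
tubeBL [567.3 318.9]
tubeBR [605.6 318.9]
longTop [606.9 295.3]
longBot [607.  219.7]
time: 10.7
eef_pos: [0.5506, -0.2043, 0.1458]
ee_rot: [0.991, -0.137, -0.001, 0.001]
wrist_force: [0.6, 1.3, 0.1]
gripper_width: 0.0856
time: 10.82
eef_pos: [0.5536, -0.1973, 0.145]
ee_rot: [0.992, -0.13, -0.001, -0.0]
wrist_force: [0.6, 0.5, 0.2]
gripper_width: 0.0856
d(mm) [  4.    4.9 115. ] heading -14.9 tilt [-0.002  0.001]
az(rad) 0.008
10.825
[284.6565327  224.86017846]
(558, -198, 50, 40, 74.5, [285.0, 219.0])
```

```bash
cat >> h.py <<'E'
th=np.radians(-9.3);A=np.array([[np.cos(th),np.sin(th)],[-np.sin(th),np.cos(th)]])
def pre(k,z=.0384,back=.013,side=.010):
    "go to the place before slot k"
    p=A.T@np.array([.587-back,.3388-.04*(k-1)-side]); go(*p,z,-9.3)
def tops():
    "tube tops seen from above: mat ones by world mm, row ones in the plate frame"
    c=capture("top"); im=c["image"]; hsv=cv2.cvtColor(im,cv2.COLOR_RGB2HSV)
    m=np.zeros(im.shape[:2],bool); m[196:279,318:412]=True
    print(get_obs()["time"],*rect(c,m&(hsv[...,2]>85),.053),sep="\n"); return c
E
python3 -m jog '[{"ax":0,"ay":0,"az":0.008,"dx":0.004,"dy":0.003,"dz":0.055,"jaw":-1},{"ax":0,"ay":0,"az":0,"dx":0,"dy":0,"dz":0.045,"jaw":-1},{"ax":0,"ay":0,"az":0,"dx":0,"dy":0,"dz":0.015,"jaw":-1},{"ax":0,"ay":0,"az":0,"dx":0,"dy":0,"dz":0,"jaw":1},{"ax":0,"ay":0,"az":0,"dx":0,"dy":0,"dz":0,"jaw":1},{"ax":0,"ay":0,"az":0,"dx":0,"dy":0,"dz":0,"jaw":1},{"ax":0,"ay":0,"az":0,"dx":0,"dy":0,"dz":0,"jaw":1},{"ax":0,"ay":0,"az":0,"dx":0,"dy":0,"dz":0,"jaw":1}]'
python3 -m jog '[{"ax":0,"ay":0,"az":0,"dx":0,"dy":0,"dz":-0.045,"jaw":1},{"ax":0,"ay":0,"az":0,"dx":0,"dy":0,"dz":-0.045,"jaw":1},{"ax":0,"ay":0,"az":0,"dx":0,"dy":0,"dz":0,"jaw":1}]'
python3 -c "
from h import *
pre(2,.12)"
```

```text
time: 11.88
eef_pos: [0.5584, -0.2028, 0.0337]
ee_rot: [0.991, -0.135, 0.002, -0.0]
wrist_force: [-1.2, 0.9, 5.7]
gripper_width: 0.0395
time: 12.25
eef_pos: [0.5595, -0.2038, 0.1254]
ee_rot: [0.991, -0.135, 0.004, 0.0]
wrist_force: [-0.6, -0.3, -2.1]
gripper_width: 0.0395
d(mm) [ -54.2 -395.9    5. ] heading -15.5 tilt [ 0.008 -0.002]
az(rad) -0.108
```

```bash
python3 -m jog '[{"ax":0,"ay":0,"az":0,"dx":-0.0077,"dy":-0.0566,"dz":0,"jaw":1},{"ax":0,"ay":0,"az":0,"dx":-0.0077,"dy":-0.0566,"dz":0,"jaw":1},{"ax":0,"ay":0,"az":0,"dx":-0.0077,"dy":-0.0566,"dz":0,"jaw":1},{"ax":0,"ay":0,"az":0,"dx":-0.0077,"dy":-0.0566,"dz":0,"jaw":1},{"ax":0,"ay":0,"az":0,"dx":-0.0077,"dy":-0.0566,"dz":0,"jaw":1},{"ax":0,"ay":0,"az":0,"dx":-0.0077,"dy":-0.0566,"dz":0,"jaw":1},{"ax":0,"ay":0,"az":0,"dx":-0.0077,"dy":-0.0566,"dz":0,"jaw":1},{"ax":0,"ay":0,"az":-0.108,"dx":0,"dy":0,"dz":0,"jaw":1}]'
python3 -m jog '[{"ax":0,"ay":0,"az":0,"dx":0,"dy":0,"dz":0,"jaw":1},{"ax":0,"ay":0,"az":0,"dx":0,"dy":0,"dz":0,"jaw":1}]'
python3 -c "
from h import *
pre(2,.0395)"
```

```text
time: 13.25
eef_pos: [0.6086, 0.2045, 0.1185]
ee_rot: [0.997, -0.073, -0.002, -0.002]
wrist_force: [-0.5, -0.1, -3.7]
gripper_width: 0.0396
time: 13.5
eef_pos: [0.6098, 0.1919, 0.1206]
ee_rot: [0.997, -0.083, -0.001, 0.001]
wrist_force: [-0.9, 0.3, -1.1]
gripper_width: 0.0393
d(mm) [ 3.4 -1.  81.1] heading -9.5 tilt [-0.002 -0.001]
az(rad) -0.004
```

```bash
python3 -m jog '[{"ax":0,"ay":0,"az":-0.004,"dx":0.003,"dy":0,"dz":0.045,"jaw":1},{"ax":0,"ay":0,"az":0,"dx":0,"dy":0,"dz":0.030,"jaw":1},{"ax":0,"ay":0,"az":0,"dx":0,"dy":0,"dz":0.006,"jaw":1},{"ax":0,"ay":0,"az":0,"dx":0,"dy":0,"dz":0,"jaw":1},{"ax":0,"ay":0,"az":0,"dx":0,"dy":-0.004,"dz":0,"jaw":1},{"ax":0,"ay":0,"az":0,"dx":0,"dy":-0.004,"dz":0,"jaw":1},{"ax":0,"ay":0,"az":0,"dx":0,"dy":-0.002,"dz":0,"jaw":1},{"ax":0,"ay":0,"az":0,"dx":0,"dy":0,"dz":0,"jaw":1}]'
python3 -m jog '[{"ax":0,"ay":0,"az":0,"dx":0.006,"dy":0,"dz":0,"jaw":1},{"ax":0,"ay":0,"az":0,"dx":0.006,"dy":0,"dz":0,"jaw":1},{"ax":0,"ay":0,"az":0,"dx":0.003,"dy":0,"dz":0,"jaw":1},{"ax":0,"ay":0,"az":0,"dx":0,"dy":0,"dz":0,"jaw":1}]'
```

```text
time: 14.5
eef_pos: [0.6157, 0.2012, 0.0412]
ee_rot: [0.997, -0.08, 0.001, 0.001]
wrist_force: [0.8, -5.1, -0.8]
gripper_width: 0.0397
time: 15.0
eef_pos: [0.6281, 0.1993, 0.0393]
ee_rot: [0.997, -0.079, -0.002, 0.001]
wrist_force: [-2.4, -4.9, -3.3]
gripper_width: 0.0388
```

```bash
python3 -m jog '[{"ax":0,"ay":0,"az":0,"dx":0.003,"dy":0,"dz":0,"jaw":1},{"ax":0,"ay":0,"az":0,"dx":0.002,"dy":-0.002,"dz":0,"jaw":1},{"ax":0,"ay":0,"az":0,"dx":0,"dy":0,"dz":0,"jaw":1},{"ax":0,"ay":0,"az":0,"dx":0,"dy":0,"dz":0,"jaw":1}]'
```

```text
time: 15.5
eef_pos: [0.63, 0.199, 0.0391]
ee_rot: [0.997, -0.08, -0.006, 0.002]
wrist_force: [-8.5, -6.4, 2.8]
gripper_width: 0.039
```

Contact in both directions. I'll release, rise, look at the row, and go on to tube C.

```bash
python3 -m jog '[{"ax":0,"ay":0,"az":0,"dx":0,"dy":0,"dz":0,"jaw":-0.3},{"ax":0,"ay":0,"az":0,"dx":0,"dy":0,"dz":0,"jaw":-0.3},{"ax":0,"ay":0,"az":0,"dx":0,"dy":0,"dz":0,"jaw":-0.3},{"ax":0,"ay":0,"az":0,"dx":0,"dy":0,"dz":-0.03,"jaw":-0.3},{"ax":0,"ay":0,"az":0,"dx":0,"dy":0,"dz":-0.05,"jaw":-0.3},{"ax":0,"ay":0,"az":0,"dx":0,"dy":0.04,"dz":-0.05,"jaw":-0.3},{"ax":0,"ay":0,"az":0,"dx":0,"dy":0,"dz":0,"jaw":-1}]'
python3 - <<'E'
from h import *
c=capture("wrist"); save(c["image"],"w5.png",(150,80,430,290),2.5)
c=tops(); go(.555,-.290,.15,32.5)
E
```

```text
time: 16.38
eef_pos: [0.6331, 0.1587, 0.1757]
ee_rot: [0.997, -0.082, 0.005, -0.001]
wrist_force: [0.9, -0.4, 0.5]
gripper_width: 0.0722
16.475
(443, -130, 44, 43, 30.8, [335.0, 256.0])
(455, -297, 47, 49, 31.9, [398.0, 254.0])
(477, -229, 49, 43, 83.3, [372.0, 245.0])
(555, -290, 44, 51, 32.2, [395.0, 216.0])
d(mm) [ -2.  459.9  19.5] heading -9.1 tilt [0.002 0.002]
az(rad) -0.726
```

View pics/w5.png

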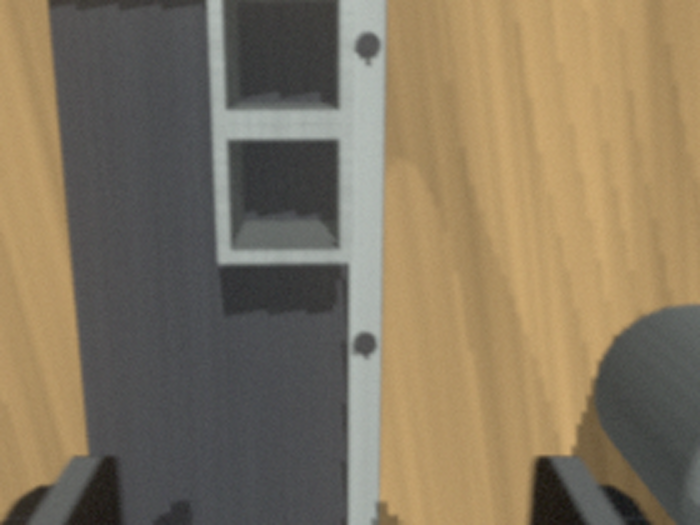

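Two tubes are in the row, tight and flush against the stop. Tube E on the mat has been knocked to (477,-229), still upright on the mat. Next is tube C.

```bash
python3 -m jog '[{"ax":0,"ay":0,"az":0,"dx":0,"dy":0.0575,"dz":0.002,"jaw":-1},{"ax":0,"ay":0,"az":0,"dx":0,"dy":0.0575,"dz":0.002,"jaw":-1},{"ax":0,"ay":0,"az":0,"dx":0,"dy":0.0575,"dz":0.002,"jaw":-1},{"ax":0,"ay":0,"az":0,"dx":0,"dy":0.0575,"dz":0.002,"jaw":-1},{"ax":0,"ay":0,"az":0,"dx":0,"dy":0.0575,"dz":0.002,"jaw":-1},{"ax":0,"ay":0,"az":0,"dx":0,"dy":0.0575,"dz":0.002,"jaw":-1},{"ax":0,"ay":0,"az":0,"dx":0,"dy":0.0575,"dz":0.002,"jaw":-1},{"ax":0,"ay":0,"az":0,"dx":-0.002,"dy":0.0575,"dz":0.002,"jaw":-1}]'
python3 -m jog '[{"ax":0,"ay":0,"az":-0.182,"dx":0,"dy":0,"dz":0,"jaw":-1},{"ax":0,"ay":0,"az":-0.182,"dx":0,"dy":0,"dz":0,"jaw":-1},{"ax":0,"ay":0,"az":-0.182,"dx":0,"dy":0,"dz":0,"jaw":-1},{"ax":0,"ay":0,"az":-0.180,"dx":0,"dy":0,"dz":0,"jaw":-1},{"ax":0,"ay":0,"az":0,"dx":0,"dy":0,"dz":0,"jaw":-1}]'
cat >> h.py <<'E'
def wr(x,y,yaw,v=150):
    c=capture("wrist"); im=c["image"]; V=cv2.cvtColor(im,cv2.COLOR_RGB2HSV)[...,2]
    p=proj(c,[x,y,.053]).astype(int);m=np.zeros(V.shape,bool);m[max(p[1]-45,0):p[1]+45,p[0]-45:p[0]+45]=True
    print(p,*rect(c,m&(V>v),.053,100),sep="\n"); go(x,y,.03,yaw)
E
python3 -c "
from h import *
wr(.555,-.292,32.2)"
```

```text
time: 17.48
eef_pos: [0.5552, -0.2895, 0.1514]
ee_rot: [0.997, -0.077, -0.001, -0.001]
wrist_force: [0.8, -0.4, -0.6]
gripper_width: 0.0854
time: 18.1
eef_pos: [0.5551, -0.2883, 0.1519]
ee_rot: [0.96, 0.28, -0.0, -0.001]
wrist_force: [0.2, 0.3, -0.2]
gripper_width: 0.0857
[276 218]
(554, -323, 30, 16, 32.5, [247.0, 256.0])
(557, -292, 40, 40, 32.5, [278.0, 218.0])
d(mm) [ -1.8   3.1 122.1] heading 32.5 tilt [-0.001  0.002]
az(rad) 0.005
```

```bash
python3 -m jog '[{"ax":0,"ay":0,"az":0,"dx":0,"dy":0.004,"dz":0.055,"jaw":-1},{"ax":0,"ay":0,"az":0,"dx":0,"dy":0,"dz":0.047,"jaw":-1},{"ax":0,"ay":0,"az":0,"dx":0,"dy":0,"dz":0.02,"jaw":-1},{"ax":0,"ay":0,"az":0,"dx":0,"dy":0,"dz":0,"jaw":1},{"ax":0,"ay":0,"az":0,"dx":0,"dy":0,"dz":0,"jaw":1},{"ax":0,"ay":0,"az":0,"dx":0,"dy":0,"dz":0,"jaw":1},{"ax":0,"ay":0,"az":0,"dx":0,"dy":0,"dz":0,"jaw":1},{"ax":0,"ay":0,"az":0,"dx":0,"dy":0,"dz":0,"jaw":1}]'
python3 -m jog '[{"ax":0,"ay":0,"az":0,"dx":0,"dy":0,"dz":-0.045,"jaw":1},{"ax":0,"ay":0,"az":0,"dx":0,"dy":0,"dz":-0.045,"jaw":1},{"ax":0,"ay":0,"az":0,"dx":0.035,"dy":-0.0435,"dz":0,"jaw":1},{"ax":0,"ay":0,"az":0,"dx":0.035,"dy":-0.0435,"dz":0,"jaw":1},{"ax":0,"ay":0,"az":0,"dx":0.035,"dy":-0.0435,"dz":0,"jaw":1},{"ax":0,"ay":0,"az":0,"dx":0.035,"dy":-0.0435,"dz":0,"jaw":1},{"ax":0,"ay":0,"az":0,"dx":0.035,"dy":-0.0435,"dz":0,"jaw":1},{"ax":0,"ay":0,"az":0,"dx":0.035,"dy":-0.0435,"dz":0,"jaw":1}]'
python3 -m jog '[{"ax":0,"ay":0,"az":0,"dx":0.035,"dy":-0.0435,"dz":0,"jaw":1},{"ax":0,"ay":0,"az":0,"dx":0.035,"dy":-0.0435,"dz":0,"jaw":1},{"ax":0,"ay":0,"az":0.182,"dx":0,"dy":0,"dz":0,"jaw":1},{"ax":0,"ay":0,"az":0.182,"dx":0,"dy":0,"dz":0,"jaw":1},{"ax":0,"ay":0,"az":0.182,"dx":0,"dy":0,"dz":0,"jaw":1},{"ax":0,"ay":0,"az":0.182,"dx":0,"dy":0,"dz":0,"jaw":1},{"ax":0,"ay":0,"az":0,"dx":0,"dy":0,"dz":0,"jaw":1},{"ax":0,"ay":0,"az":0,"dx":0,"dy":0,"dz":0,"jaw":1}]'
python3 -c "
from h import *
pre(3,.04)"
```

```text
time: 19.15
eef_pos: [0.5587, -0.2949, 0.0338]
ee_rot: [0.96, 0.28, 0.002, 0.001]
wrist_force: [-0.4, -0.8, 6.9]
gripper_width: 0.0393
time: 20.15
eef_pos: [0.5928, 0.0413, 0.1212]
ee_rot: [0.96, 0.28, -0.0, -0.0]
wrist_force: [0.4, 0.5, -2.1]
gripper_width: 0.0394
time: 21.15
eef_pos: [0.6052, 0.1504, 0.1211]
ee_rot: [0.997, -0.079, -0.0, -0.0]
wrist_force: [-0.2, 0.3, -2.6]
gripper_width: 0.0394
d(mm) [ 1.1 -2.5 81.1] heading -9.0 tilt [-0.001  0.   ]
az(rad) 0.005
```

```bash
python3 -m jog '[{"ax":0,"ay":0,"az":0.005,"dx":0.001,"dy":0,"dz":0.045,"jaw":1},{"ax":0,"ay":0,"az":0,"dx":0,"dy":0,"dz":0.030,"jaw":1},{"ax":0,"ay":0,"az":0,"dx":0,"dy":0,"dz":0.006,"jaw":1},{"ax":0,"ay":0,"az":0,"dx":0,"dy":0,"dz":0,"jaw":1},{"ax":0,"ay":0,"az":0,"dx":0,"dy":-0.005,"dz":0,"jaw":1},{"ax":0,"ay":0,"az":0,"dx":0,"dy":-0.004,"dz":0,"jaw":1},{"ax":0,"ay":0,"az":0,"dx":0,"dy":-0.003,"dz":0,"jaw":1},{"ax":0,"ay":0,"az":0,"dx":0,"dy":0,"dz":0,"jaw":1}]'
python3 -m jog '[{"ax":0,"ay":0,"az":0,"dx":0.006,"dy":0,"dz":0,"jaw":1},{"ax":0,"ay":0,"az":0,"dx":0.005,"dy":0,"dz":0,"jaw":1},{"ax":0,"ay":0,"az":0,"dx":0.003,"dy":0,"dz":0,"jaw":1},{"ax":0,"ay":0,"az":0,"dx":0,"dy":0,"dz":0,"jaw":1}]'
python3 -m jog '[{"ax":0,"ay":0,"az":0,"dx":0.003,"dy":0,"dz":0,"jaw":1},{"ax":0,"ay":0,"az":0,"dx":0.002,"dy":-0.001,"dz":0,"jaw":1},{"ax":0,"ay":0,"az":0,"dx":0,"dy":0,"dz":0,"jaw":1},{"ax":0,"ay":0,"az":0,"dx":0,"dy":0,"dz":0,"jaw":1}]'
```

```text
time: 22.15
eef_pos: [0.6089, 0.1559, 0.0416]
ee_rot: [0.996, -0.084, 0.0, 0.003]
wrist_force: [-2.8, -8.0, 1.8]
gripper_width: 0.0389
time: 22.65
eef_pos: [0.62, 0.1542, 0.0397]
ee_rot: [0.997, -0.083, -0.002, 0.004]
wrist_force: [-4.2, -6.2, -1.9]
gripper_width: 0.0388
time: 23.15
eef_pos: [0.6226, 0.1538, 0.0394]
ee_rot: [0.996, -0.083, -0.005, 0.004]
wrist_force: [-7.4, -8.2, 2.6]
gripper_width: 0.039
```

```bash
python3 -m jog '[{"ax":0,"ay":0,"az":0,"dx":0,"dy":0,"dz":0,"jaw":-0.3},{"ax":0,"ay":0,"az":0,"dx":0,"dy":0,"dz":0,"jaw":-0.3},{"ax":0,"ay":0,"az":0,"dx":0,"dy":0,"dz":0,"jaw":-0.3},{"ax":0,"ay":0,"az":0,"dx":0,"dy":0,"dz":-0.03,"jaw":-0.3},{"ax":0,"ay":0,"az":0,"dx":0,"dy":0,"dz":-0.05,"jaw":-0.3},{"ax":0,"ay":0,"az":0,"dx":0,"dy":0.04,"dz":-0.05,"jaw":-0.3},{"ax":0,"ay":0,"az":0,"dx":0,"dy":0,"dz":0,"jaw":-1}]'
cat >> h.py <<'E'
def row():
    "bright outline of stop + tubes in plate coordinates (relative to corner), tops at 58 mm"
    c=capture("wrist"); im=c["image"]; save(im,"row.png",(150,80,430,290),2.5)
E
python3 - <<'E'
from h import *
tops(); row(); go(.4435,-.131,.15,30.8)
E
```

```text
time: 24.02
eef_pos: [0.625, 0.1164, 0.1753]
ee_rot: [0.996, -0.086, 0.005, -0.001]
wrist_force: [0.3, 0.7, -0.4]
gripper_width: 0.0719
24.075
(444, -129, 43, 43, 30.8, [335.0, 257.0])
(455, -297, 47, 49, 31.9, [398.0, 254.0])
(477, -230, 48, 43, 83.3, [372.0, 245.0])
d(mm) [-134.2  278.4   19.5] heading -9.5 tilt [0.002 0.002]
az(rad) -0.704
```

```bash
python3 -m jog '[{"ax":0,"ay":0,"az":0,"dx":-0.0224,"dy":0.0464,"dz":0.003,"jaw":-1},{"ax":0,"ay":0,"az":0,"dx":-0.0224,"dy":0.0464,"dz":0.003,"jaw":-1},{"ax":0,"ay":0,"az":0,"dx":-0.0224,"dy":0.0464,"dz":0.003,"jaw":-1},{"ax":0,"ay":0,"az":0,"dx":-0.0224,"dy":0.0464,"dz":0.003,"jaw":-1},{"ax":0,"ay":0,"az":0,"dx":-0.0224,"dy":0.0464,"dz":0.003,"jaw":-1},{"ax":0,"ay":0,"az":0,"dx":-0.0224,"dy":0.0464,"dz":0.003,"jaw":-1},{"ax":0,"ay":0,"az":-0.176,"dx":0,"dy":0,"dz":0,"jaw":-1},{"ax":0,"ay":0,"az":-0.176,"dx":0,"dy":0,"dz":0,"jaw":-1}]'
python3 -m jog '[{"ax":0,"ay":0,"az":-0.176,"dx":0,"dy":0,"dz":0,"jaw":-1},{"ax":0,"ay":0,"az":-0.176,"dx":0,"dy":0,"dz":0,"jaw":-1},{"ax":0,"ay":0,"az":0,"dx":0,"dy":0,"dz":0,"jaw":-1},{"ax":0,"ay":0,"az":0,"dx":0,"dy":0,"dz":0,"jaw":-1}]'
python3 -c "
from h import *
wr(.4435,-.131,30.8)
R=Rn.from_quat(get_obs()['ee_rot']); p=A.T@np.array([.574,.3388-.12-.010]); print('transit from tube',(R.inv().apply(np.r_[p-[.4435,-.131],0])*1000).round(1))"
```

```text
time: 25.12
eef_pos: [0.4421, -0.1302, 0.1503]
ee_rot: [0.995, 0.097, -0.001, -0.0]
wrist_force: [-0.4, 0.6, 0.1]
gripper_width: 0.0854
time: 25.62
eef_pos: [0.4427, -0.1305, 0.1507]
ee_rot: [0.964, 0.266, -0.001, -0.0]
wrist_force: [-0.4, 0.1, -0.4]
gripper_width: 0.0852
[279 215]
(443, -129, 40, 40, 30.8, [281.0, 212.0])
d(mm) [  0.6   0.7 120.8] heading 30.8 tilt [-0.001 -0.   ]
az(rad) 0.0
transit from tube [ 2.597e+02 -1.295e+02 -2.000e-01]
```

```bash
python3 -m jog '[{"ax":0,"ay":0,"az":0,"dx":0,"dy":-0.003,"dz":0.055,"jaw":-1},{"ax":0,"ay":0,"az":0,"dx":0,"dy":0,"dz":0.045,"jaw":-1},{"ax":0,"ay":0,"az":0,"dx":0,"dy":0,"dz":0.02,"jaw":-1},{"ax":0,"ay":0,"az":0,"dx":0,"dy":0,"dz":0,"jaw":1},{"ax":0,"ay":0,"az":0,"dx":0,"dy":0,"dz":0,"jaw":1},{"ax":0,"ay":0,"az":0,"dx":0,"dy":0,"dz":0,"jaw":1},{"ax":0,"ay":0,"az":0,"dx":0,"dy":0,"dz":0,"jaw":1},{"ax":0,"ay":0,"az":0,"dx":0,"dy":0,"dz":0,"jaw":1}]'
python3 -m jog '[{"ax":0,"ay":0,"az":0,"dx":0,"dy":0,"dz":-0.045,"jaw":1},{"ax":0,"ay":0,"az":0,"dx":0,"dy":0,"dz":-0.045,"jaw":1},{"ax":0,"ay":0,"az":0,"dx":0.052,"dy":-0.026,"dz":0,"jaw":1},{"ax":0,"ay":0,"az":0,"dx":0.052,"dy":-0.026,"dz":0,"jaw":1},{"ax":0,"ay":0,"az":0,"dx":0.052,"dy":-0.026,"dz":0,"jaw":1},{"ax":0,"ay":0,"az":0,"dx":0.052,"dy":-0.026,"dz":0,"jaw":1},{"ax":0,"ay":0,"az":0,"dx":0.052,"dy":-0.026,"dz":0,"jaw":1},{"ax":0,"ay":0,"az":0.175,"dx":0,"dy":0,"dz":0,"jaw":1}]'
python3 -m jog '[{"ax":0,"ay":0,"az":0.175,"dx":0,"dy":0,"dz":0,"jaw":1},{"ax":0,"ay":0,"az":0.175,"dx":0,"dy":0,"dz":0,"jaw":1},{"ax":0,"ay":0,"az":0.175,"dx":0,"dy":0,"dz":0,"jaw":1},{"ax":0,"ay":0,"az":0,"dx":0,"dy":0,"dz":0,"jaw":1},{"ax":0,"ay":0,"az":0,"dx":0,"dy":0,"dz":0,"jaw":1}]'
python3 -c "
from h import *
pre(4,.04)"
```

```text
time: 26.68
eef_pos: [0.4428, -0.1288, 0.0325]
ee_rot: [0.964, 0.266, 0.001, 0.0]
wrist_force: [-0.8, 0.9, 6.6]
gripper_width: 0.0391
time: 27.68
eef_pos: [0.5993, 0.1251, 0.1206]
ee_rot: [0.983, 0.184, 0.001, -0.002]
wrist_force: [-1.3, -0.8, -1.7]
gripper_width: 0.0393
time: 28.3
eef_pos: [0.5972, 0.1166, 0.1209]
ee_rot: [0.997, -0.079, -0.0, 0.0]
wrist_force: [0.8, -0.2, -1.8]
gripper_width: 0.0391
d(mm) [ 3.6  2.8 80.9] heading -9.1 tilt [-0.001  0.   ]
az(rad) 0.004
```

```bash
python3 -m jog '[{"ax":0,"ay":0,"az":0.004,"dx":0.003,"dy":0.003,"dz":0.045,"jaw":1},{"ax":0,"ay":0,"az":0,"dx":0,"dy":0,"dz":0.030,"jaw":1},{"ax":0,"ay":0,"az":0,"dx":0,"dy":0,"dz":0.007,"jaw":1},{"ax":0,"ay":0,"az":0,"dx":0,"dy":0,"dz":0,"jaw":1},{"ax":0,"ay":0,"az":0,"dx":0,"dy":-0.005,"dz":0,"jaw":1},{"ax":0,"ay":0,"az":0,"dx":0,"dy":-0.004,"dz":0,"jaw":1},{"ax":0,"ay":0,"az":0,"dx":0,"dy":-0.003,"dz":0,"jaw":1},{"ax":0,"ay":0,"az":0,"dx":0,"dy":0,"dz":0,"jaw":1}]'
python3 -m jog '[{"ax":0,"ay":0,"az":0,"dx":0.006,"dy":0,"dz":0,"jaw":1},{"ax":0,"ay":0,"az":0,"dx":0.005,"dy":0,"dz":0,"jaw":1},{"ax":0,"ay":0,"az":0,"dx":0.003,"dy":0,"dz":0,"jaw":1},{"ax":0,"ay":0,"az":0,"dx":0,"dy":0,"dz":0,"jaw":1}]'
python3 -m jog '[{"ax":0,"ay":0,"az":0,"dx":0.003,"dy":0,"dz":0,"jaw":1},{"ax":0,"ay":0,"az":0,"dx":0.002,"dy":-0.001,"dz":0,"jaw":1},{"ax":0,"ay":0,"az":0,"dx":0,"dy":0,"dz":0,"jaw":1},{"ax":0,"ay":0,"az":0,"dx":0,"dy":0,"dz":0,"jaw":1}]'
```

```text
time: 29.3
eef_pos: [0.6024, 0.1205, 0.0402]
ee_rot: [0.997, -0.083, 0.001, 0.003]
wrist_force: [-2.1, -5.6, 2.3]
gripper_width: 0.039
time: 29.8
eef_pos: [0.6141, 0.1185, 0.0386]
ee_rot: [0.997, -0.083, -0.002, 0.003]
wrist_force: [-2.9, -5.0, -1.9]
gripper_width: 0.0393
time: 30.3
eef_pos: [0.6167, 0.1181, 0.0383]
ee_rot: [0.997, -0.083, -0.004, 0.003]
wrist_force: [-6.8, -6.2, 1.8]
gripper_width: 0.0392
```

```bash
python3 -m jog '[{"ax":0,"ay":0,"az":0,"dx":0,"dy":0,"dz":0,"jaw":-0.3},{"ax":0,"ay":0,"az":0,"dx":0,"dy":0,"dz":0,"jaw":-0.3},{"ax":0,"ay":0,"az":0,"dx":0,"dy":0,"dz":0,"jaw":-0.3},{"ax":0,"ay":0,"az":0,"dx":0,"dy":0,"dz":-0.03,"jaw":-0.3},{"ax":0,"ay":0,"az":0,"dx":0,"dy":0,"dz":-0.05,"jaw":-0.3},{"ax":0,"ay":0,"az":0,"dx":0,"dy":0.04,"dz":-0.05,"jaw":-0.3},{"ax":0,"ay":0,"az":0,"dx":0,"dy":0,"dz":0,"jaw":-1}]'
python3 - <<'E'
from h import *
tops(); row(); go(.477,-.231,.15,-6.7)
E
```

```text
time: 31.18
eef_pos: [0.6181, 0.079, 0.1738]
ee_rot: [0.996, -0.086, 0.005, -0.0]
wrist_force: [-0.1, -0.8, 0.4]
gripper_width: 0.0718
31.225
(455, -297, 47, 49, 31.9, [398.0, 254.0])
(477, -232, 43, 43, 83.3, [373.0, 245.0])
d(mm) [-84.3 333.7  18.2] heading -9.5 tilt [0.002 0.002]
az(rad) -0.049
```

View pics/row.png

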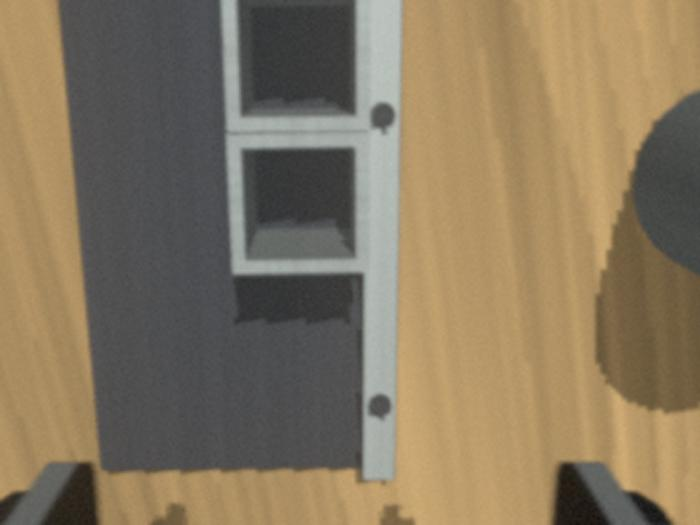

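The row shows a hairline between tubes 3 and 4 at crop row 131, well under 1 mm. I'll close it now with a gentle nudge of shut fingers from the free side.

```bash
python3 -m jog '[{"ax":0,"ay":0,"az":0,"dx":-0.010,"dy":0.004,"dz":0,"jaw":1},{"ax":0,"ay":0,"az":0,"dx":0,"dy":0,"dz":0,"jaw":1},{"ax":0,"ay":0,"az":0,"dx":0,"dy":0,"dz":0.03,"jaw":1},{"ax":0,"ay":0,"az":0,"dx":0,"dy":0,"dz":0.04,"jaw":1},{"ax":0,"ay":0,"az":0,"dx":0,"dy":0,"dz":0.04,"jaw":1},{"ax":0,"ay":0,"az":0,"dx":0,"dy":0,"dz":0.03,"jaw":1},{"ax":0,"ay":0,"az":0,"dx":0,"dy":0,"dz":0,"jaw":1}]'
python3 -m jog '[{"ax":0,"ay":0,"az":0,"dx":0,"dy":-0.006,"dz":0,"jaw":1},{"ax":0,"ay":0,"az":0,"dx":0,"dy":-0.006,"dz":0,"jaw":1},{"ax":0,"ay":0,"az":0,"dx":0,"dy":-0.004,"dz":0,"jaw":1},{"ax":0,"ay":0,"az":0,"dx":0,"dy":0,"dz":0,"jaw":1}]'
python3 -m jog '[{"ax":0,"ay":0,"az":0,"dx":0,"dy":-0.003,"dz":0,"jaw":1},{"ax":0,"ay":0,"az":0,"dx":0,"dy":0,"dz":0,"jaw":1}]'
python3 -m jog '[{"ax":0,"ay":0,"az":0,"dx":0,"dy":-0.003,"dz":0,"jaw":1},{"ax":0,"ay":0,"az":0,"dx":0,"dy":0,"dz":0,"jaw":1}]'
```

```text
time: 32.15
eef_pos: [0.601, 0.0823, 0.0246]
ee_rot: [0.997, -0.082, -0.003, 0.001]
wrist_force: [-0.7, 0.3, 0.4]
gripper_width: -0.0002
time: 32.65
eef_pos: [0.6055, 0.087, 0.0294]
ee_rot: [0.996, -0.085, 0.0, 0.006]
wrist_force: [-3.6, -12.4, -0.9]
gripper_width: 0.0004
time: 32.9
eef_pos: [0.6055, 0.087, 0.0295]
ee_rot: [0.996, -0.086, -0.0, 0.008]
wrist_force: [-3.8, -16.3, 0.4]
gripper_width: -0.0
time: 33.15
eef_pos: [0.6054, 0.087, 0.0295]
ee_rot: [0.996, -0.087, -0.0, 0.01]
wrist_force: [-5.2, -19.3, 1.3]
gripper_width: 0.0
```

```bash
python3 -m jog '[{"ax":0,"ay":0,"az":0,"dx":0,"dy":0.018,"dz":0,"jaw":1},{"ax":0,"ay":0,"az":0,"dx":0,"dy":0,"dz":-0.04,"jaw":1},{"ax":0,"ay":0,"az":0,"dx":0,"dy":0,"dz":-0.04,"jaw":-1},{"ax":0,"ay":0,"az":0,"dx":0,"dy":0,"dz":-0.05,"jaw":-1},{"ax":0,"ay":0,"az":0,"dx":0,"dy":0,"dz":0,"jaw":-1}]'
python3 - <<'E'
from h import *
row(); go(.477,-.233,.15,-6.7)
E
```

```text
time: 33.78
eef_pos: [0.6096, 0.0868, 0.1645]
ee_rot: [0.997, -0.082, 0.006, -0.003]
wrist_force: [0.2, 0.1, 0.7]
gripper_width: 0.0542
d(mm) [-76.7 337.1   9.9] heading -9.4 tilt [0.007 0.003]
az(rad) -0.047
```

View pics/row.png

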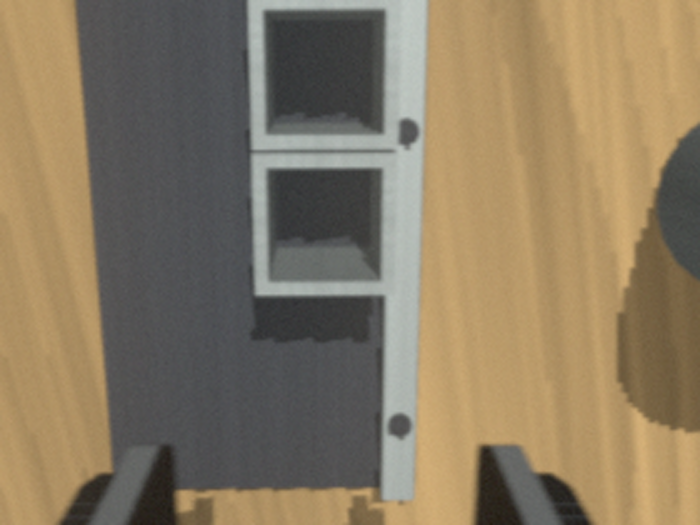

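Run:
```python
from h import *
c=capture("wrist"); save(c["image"],"gap.png",(235,80,330,210),6)
f=lambda u,v,z: ray(c,(u/2.5+150,v/2.5+80),z)[:2]
for n,(u,v,z) in dict(t4low=(320,296,.058),line=(320,151,.058),t4L=(254,230,.058),t3L=(249,80,.058),stopEndTop=(397,500,.018),stopIn=(383,400,.018)).items(): print(n,(A@f(u,v,z)*1000).round(1))
g=cv2.cvtColor(c["image"],cv2.COLOR_RGB2GRAY)
print(g[128:152,270:290:4].T)
```

```text
t4low [585.6 195.2]
line [585.7 235.3]
t4L [567.5 214. ]
t3L [567.2 253.6]
stopEndTop [612.5 110.1]
stopIn [606.9 148. ]
[[ 86  98 103 103 108 118 162 175 177 178 176 169 120 142 170 176 177 177
  173 120  74  59  57  59]
 [ 84  99 105 107 107 121 161 173 177 175 175 170 121 143 166 176 173 179
  170 117  73  61  59  60]
 [ 87  99 105 109 109 125 163 176 175 178 175 173 122 145 171 175 175 176
  172 118  69  63  61  62]
 [ 86  99 106 110 109 121 158 171 170 173 172 165 116 143 167 171 171 172
  163 116  70  64  61  60]
 [ 85  97 107 107 110 125 162 175 174 176 174 171 122 145 169 176 176 173
  171 118  72  64  57  59]]
```

View pics/gap.png

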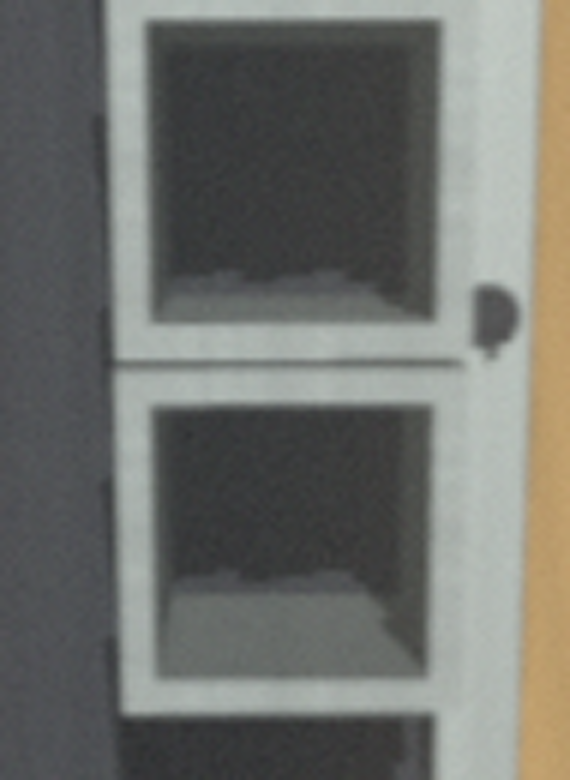

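The close crop shows a gap of about 0.5 mm between tubes 3 and 4, even across the width. I'll check the whole row numerically with brightness profiles along the tubes' top walls from a higher viewpoint.

```bash
python3 -m jog '[{"ax":0,"ay":0,"az":0,"dx":0,"dy":-0.04,"dz":-0.04,"jaw":-1},{"ax":0,"ay":0,"az":0,"dx":0,"dy":-0.04,"dz":-0.04,"jaw":-1},{"ax":0,"ay":0,"az":0,"dx":0,"dy":0,"dz":0,"jaw":-1},{"ax":0,"ay":0,"az":0,"dx":0,"dy":0,"dz":0,"jaw":-1}]'
cat >> h.py <<'E'
def prof(n,name="wrist"):
    "dips of brightness along the two long top walls of the row (plate-frame y, mm)"
    from scipy.ndimage import map_coordinates as mc
    c=capture(name); g=cv2.cvtColor(c["image"],cv2.COLOR_RGB2GRAY).astype(float)
    ys=np.arange(366,355-40*n-12,-.25)
    for x in (569.5,571,603):
        uv=np.array([proj(c,np.r_[A.T@np.array([x/1000,y/1000]),.058]) for y in ys])
        b=mc(g,[uv[:,1],uv[:,0]],order=1); med=np.median(b); bad=b<med*.9
        k=np.flatnonzero(np.diff(np.r_[0,bad,0]))
        print(x,round(med),[(ys[s],ys[e-1],round(b[s:e].min())) for s,e in zip(k[::2],k[1::2])])
    return c
E
python3 - <<'E'
from h import *
c=prof(4); save(c["image"],"rowfull.png",(140,0,420,420),1.4); go(.477,-.233,.15,-6.7)
E
```

```text
time: 34.38
eef_pos: [0.6169, 0.1648, 0.2367]
ee_rot: [0.997, -0.082, -0.001, 0.001]
wrist_force: [0.2, 0.3, 1.0]
gripper_width: 0.0852
569.5 103 [(np.float64(298.75), np.float64(296.75), 91), (np.float64(288.5), np.float64(288.25), 92), (np.float64(284.5), np.float64(281.5), 88), (np.float64(235.75), np.float64(235.5), 91), (np.float64(195.25), np.float64(183.25), 49)]
571 152 [(np.float64(236.25), np.float64(234.75), 121), (np.float64(195.75), np.float64(183.25), 50)]
603 68 []
d(mm) [-71.9 414.   87.2] heading -9.5 tilt [-0.003 -0.001]
az(rad) -0.049
```

View pics/rowfull.png

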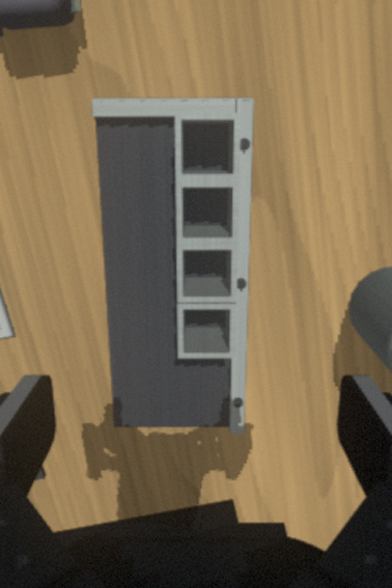

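Tubes 1 to 3 show no dips between them. The 3–4 line is a sub-millimetre hairline that a 19 N push doesn't close, so I'll accept it. On to tube E.

```bash
python3 -m jog '[{"ax":0,"ay":0,"az":0,"dx":-0.009,"dy":0.0518,"dz":0.011,"jaw":-1},{"ax":0,"ay":0,"az":0,"dx":-0.009,"dy":0.0518,"dz":0.011,"jaw":-1},{"ax":0,"ay":0,"az":0,"dx":-0.009,"dy":0.0518,"dz":0.011,"jaw":-1},{"ax":0,"ay":0,"az":0,"dx":-0.009,"dy":0.0518,"dz":0.011,"jaw":-1},{"ax":0,"ay":0,"az":0,"dx":-0.009,"dy":0.0518,"dz":0.011,"jaw":-1},{"ax":0,"ay":0,"az":0,"dx":-0.009,"dy":0.0518,"dz":0.011,"jaw":-1},{"ax":0,"ay":0,"az":0,"dx":-0.009,"dy":0.0518,"dz":0.011,"jaw":-1},{"ax":0,"ay":0,"az":-0.047,"dx":-0.009,"dy":0.0518,"dz":0.011,"jaw":-1}]'
python3 -m jog '[{"ax":0,"ay":0,"az":0,"dx":0,"dy":0,"dz":0,"jaw":-1},{"ax":0,"ay":0,"az":0,"dx":0,"dy":0,"dz":0,"jaw":-1}]'
python3 -c "
from h import *
wr(.477,-.233,-6.7)
R=Rn.from_quat(get_obs()['ee_rot']); p=A.T@np.array([.574,.3388-.16-.010]); print('transit from tube',(R.inv().apply(np.r_[p-[.477,-.233],0])*1000).round(1))"
```

```text
time: 35.42
eef_pos: [0.4757, -0.2342, 0.1483]
ee_rot: [0.998, -0.06, -0.001, -0.0]
wrist_force: [0.3, 0.6, 0.9]
gripper_width: 0.0854
time: 35.67
eef_pos: [0.477, -0.2327, 0.149]
ee_rot: [0.998, -0.061, -0.001, -0.001]
wrist_force: [0.0, 0.5, 0.4]
gripper_width: 0.0858
[279 216]
(478, -226, 48, 40, 84.4, [280.0, 207.0])
d(mm) [ -0.7   1.7 119.2] heading -6.8 tilt [-0.001  0.001]
az(rad) -0.002
transit from tube [ 7.960e+01 -3.185e+02  2.000e-01]
```

```bash
python3 -m jog '[{"ax":0,"ay":0,"az":0,"dx":0.001,"dy":-0.002,"dz":0.055,"jaw":-1},{"ax":0,"ay":0,"az":0,"dx":0,"dy":0,"dz":0.044,"jaw":-1},{"ax":0,"ay":0,"az":0,"dx":0,"dy":0,"dz":0.02,"jaw":-1},{"ax":0,"ay":0,"az":0,"dx":0,"dy":0,"dz":0,"jaw":1},{"ax":0,"ay":0,"az":0,"dx":0,"dy":0,"dz":0,"jaw":1},{"ax":0,"ay":0,"az":0,"dx":0,"dy":0,"dz":0,"jaw":1},{"ax":0,"ay":0,"az":0,"dx":0,"dy":0,"dz":0,"jaw":1},{"ax":0,"ay":0,"az":0,"dx":0,"dy":0,"dz":0,"jaw":1}]'
python3 -m jog '[{"ax":0,"ay":0,"az":0,"dx":0,"dy":0,"dz":-0.045,"jaw":1},{"ax":0,"ay":0,"az":0,"dx":0,"dy":0,"dz":-0.045,"jaw":1},{"ax":0,"ay":0,"az":0,"dx":0.0132,"dy":-0.0525,"dz":0,"jaw":1},{"ax":0,"ay":0,"az":0,"dx":0.0132,"dy":-0.0525,"dz":0,"jaw":1},{"ax":0,"ay":0,"az":0,"dx":0.0132,"dy":-0.0525,"dz":0,"jaw":1},{"ax":0,"ay":0,"az":0,"dx":0.0132,"dy":-0.0525,"dz":0,"jaw":1},{"ax":0,"ay":0,"az":0,"dx":0.0132,"dy":-0.0525,"dz":0,"jaw":1},{"ax":0,"ay":0,"az":0,"dx":0.0132,"dy":-0.0525,"dz":0,"jaw":1}]'
python3 -m jog '[{"ax":0,"ay":0,"az":0.044,"dx":0,"dy":0,"dz":0,"jaw":1},{"ax":0,"ay":0,"az":0,"dx":0,"dy":0,"dz":0,"jaw":1},{"ax":0,"ay":0,"az":0,"dx":0,"dy":0,"dz":0,"jaw":1}]'
python3 -c "
from h import *
pre(5,.04)"
```

```text
time: 36.72
eef_pos: [0.4813, -0.2311, 0.0328]
ee_rot: [0.998, -0.059, 0.001, 0.0]
wrist_force: [-1.1, 0.8, 6.5]
gripper_width: 0.0393
time: 37.72
eef_pos: [0.5959, 0.0752, 0.121]
ee_rot: [0.998, -0.059, 0.0, -0.0]
wrist_force: [0.5, -1.1, -3.0]
gripper_width: 0.0391
time: 38.1
eef_pos: [0.5951, 0.071, 0.121]
ee_rot: [0.997, -0.082, -0.0, 0.0]
wrist_force: [0.4, -0.2, -2.6]
gripper_width: 0.0389
d(mm) [-1.7 -2.6 81. ] heading -9.4 tilt [-0.    -0.001]
az(rad) -0.002
```

```bash
python3 -m jog '[{"ax":0,"ay":0,"az":0,"dx":-0.001,"dy":0,"dz":0.045,"jaw":1},{"ax":0,"ay":0,"az":0,"dx":0,"dy":0,"dz":0.030,"jaw":1},{"ax":0,"ay":0,"az":0,"dx":0,"dy":0,"dz":0.006,"jaw":1},{"ax":0,"ay":0,"az":0,"dx":0,"dy":0,"dz":0,"jaw":1},{"ax":0,"ay":0,"az":0,"dx":0,"dy":-0.005,"dz":0,"jaw":1},{"ax":0,"ay":0,"az":0,"dx":0,"dy":-0.005,"dz":0,"jaw":1},{"ax":0,"ay":0,"az":0,"dx":0,"dy":-0.002,"dz":0,"jaw":1},{"ax":0,"ay":0,"az":0,"dx":0,"dy":0,"dz":0,"jaw":1}]'
python3 -m jog '[{"ax":0,"ay":0,"az":0,"dx":0.006,"dy":0,"dz":0,"jaw":1},{"ax":0,"ay":0,"az":0,"dx":0.005,"dy":0,"dz":0,"jaw":1},{"ax":0,"ay":0,"az":0,"dx":0.003,"dy":0,"dz":0,"jaw":1},{"ax":0,"ay":0,"az":0,"dx":0,"dy":0,"dz":0,"jaw":1}]'
python3 -m jog '[{"ax":0,"ay":0,"az":0,"dx":0.003,"dy":0,"dz":0,"jaw":1},{"ax":0,"ay":0,"az":0,"dx":0.002,"dy":-0.002,"dz":0,"jaw":1},{"ax":0,"ay":0,"az":0,"dx":0,"dy":0,"dz":0,"jaw":1},{"ax":0,"ay":0,"az":0,"dx":0,"dy":0,"dz":0,"jaw":1}]'
```

```text
time: 39.1
eef_pos: [0.5974, 0.0807, 0.0416]
ee_rot: [0.997, -0.082, 0.001, 0.003]
wrist_force: [-1.7, -7.0, 0.2]
gripper_width: 0.0395
time: 39.6
eef_pos: [0.6087, 0.0787, 0.0399]
ee_rot: [0.997, -0.082, -0.001, 0.003]
wrist_force: [-2.1, -6.0, -4.1]
gripper_width: 0.039
time: 40.1
eef_pos: [0.6104, 0.0785, 0.0395]
ee_rot: [0.997, -0.082, -0.005, 0.003]
wrist_force: [-8.3, -7.8, 2.2]
gripper_width: 0.0398
```

```bash
python3 -m jog '[{"ax":0,"ay":0,"az":0,"dx":0,"dy":0,"dz":0,"jaw":-0.3},{"ax":0,"ay":0,"az":0,"dx":0,"dy":0,"dz":0,"jaw":-0.3},{"ax":0,"ay":0,"az":0,"dx":0,"dy":0,"dz":0,"jaw":-0.3},{"ax":0,"ay":0,"az":0,"dx":0,"dy":0,"dz":-0.03,"jaw":-0.3},{"ax":0,"ay":0,"az":0,"dx":0,"dy":0,"dz":-0.05,"jaw":-0.3},{"ax":0,"ay":0,"az":0,"dx":0,"dy":0.04,"dz":-0.05,"jaw":-0.3},{"ax":0,"ay":0,"az":0,"dx":0,"dy":0,"dz":0,"jaw":-1}]'
python3 - <<'E'
from h import *
prof(5); prof(5,"top"); tops(); go(.455,-.298,.15,31.9)
E
```

```text
time: 40.98
eef_pos: [0.6129, 0.0404, 0.1747]
ee_rot: [0.996, -0.084, 0.005, -0.0]
wrist_force: [-0.7, -1.3, -0.6]
gripper_width: 0.0717
569.5 126 [(np.float64(366.0), np.float64(276.25), 0), (np.float64(156.25), np.float64(143.25), 75)]
571 173 [(np.float64(366.0), np.float64(276.25), 0), (np.float64(156.5), np.float64(143.25), 57)]
603 65 [(np.float64(366.0), np.float64(276.0), 0)]
569.5 152 [(np.float64(249.25), np.float64(143.25), 80)]
571 177 [(np.float64(249.5), np.float64(143.25), 80)]
603 116 [(np.float64(346.5), np.float64(344.25), 95), (np.float64(334.0), np.float64(330.25), 98), (np.float64(327.0), np.float64(326.75), 104), (np.float64(303.5), np.float64(299.0), 96), (np.float64(289.0), np.float64(282.75), 99), (np.float64(260.75), np.float64(252.0), 98), (np.float64(162.0), np.float64(146.5), 94)]
41.125
(455, -297, 47, 49, 31.9, [398.0, 254.0])
d(mm) [-97.1 365.1  18.1] heading -9.2 tilt [-0.     0.001]
az(rad) -0.718
```

```bash
python3 -m jog '[{"ax":0,"ay":0,"az":0,"dx":-0.0139,"dy":0.0522,"dz":0.0025,"jaw":-1},{"ax":0,"ay":0,"az":0,"dx":-0.0139,"dy":0.0522,"dz":0.0025,"jaw":-1},{"ax":0,"ay":0,"az":0,"dx":-0.0139,"dy":0.0522,"dz":0.0025,"jaw":-1},{"ax":0,"ay":0,"az":0,"dx":-0.0139,"dy":0.0522,"dz":0.0025,"jaw":-1},{"ax":0,"ay":0,"az":0,"dx":-0.0139,"dy":0.0522,"dz":0.0025,"jaw":-1},{"ax":0,"ay":0,"az":0,"dx":-0.0139,"dy":0.0522,"dz":0.0025,"jaw":-1},{"ax":0,"ay":0,"az":0,"dx":-0.0139,"dy":0.0522,"dz":0.0025,"jaw":-1},{"ax":0,"ay":0,"az":-0.18,"dx":0,"dy":0,"dz":0,"jaw":-1}]'
python3 -m jog '[{"ax":0,"ay":0,"az":-0.18,"dx":0,"dy":0,"dz":0,"jaw":-1},{"ax":0,"ay":0,"az":-0.18,"dx":0,"dy":0,"dz":0,"jaw":-1},{"ax":0,"ay":0,"az":-0.18,"dx":0,"dy":0,"dz":0,"jaw":-1},{"ax":0,"ay":0,"az":0,"dx":0,"dy":0,"dz":0,"jaw":-1},{"ax":0,"ay":0,"az":0,"dx":0,"dy":0,"dz":0,"jaw":-1}]'
python3 -c "
from h import *
wr(.456,-.298,31.9)
R=Rn.from_quat(get_obs()['ee_rot']); p=A.T@np.array([.574,.3388-.20-.012]); print('transit from tube',(R.inv().apply(np.r_[p-[.456,-.298],0])*1000).round(1))"
```

```text
time: 42.12
eef_pos: [0.4509, -0.3031, 0.1501]
ee_rot: [1.0, 0.008, -0.002, 0.001]
wrist_force: [0.3, 1.0, -0.5]
gripper_width: 0.0852
time: 42.75
eef_pos: [0.4547, -0.2985, 0.1505]
ee_rot: [0.961, 0.275, -0.001, -0.001]
wrist_force: [0.1, -0.5, -0.4]
gripper_width: 0.0853
[281 215]
(454, -329, 29, 15, 31.8, [252.0, 253.0])
(454, -299, 40, 40, 31.8, [278.0, 214.0])
d(mm) [  1.7   0.2 120.7] heading 31.9 tilt [-0.001  0.   ]
az(rad) 0.0
transit from tube [ 285.8 -211.2   -0. ]
```

```bash
python3 -m jog '[{"ax":0,"ay":0,"az":0,"dx":-0.001,"dy":-0.001,"dz":0.055,"jaw":-1},{"ax":0,"ay":0,"az":0,"dx":0,"dy":0,"dz":0.045,"jaw":-1},{"ax":0,"ay":0,"az":0,"dx":0,"dy":0,"dz":0.02,"jaw":-1},{"ax":0,"ay":0,"az":0,"dx":0,"dy":0,"dz":0,"jaw":1},{"ax":0,"ay":0,"az":0,"dx":0,"dy":0,"dz":0,"jaw":1},{"ax":0,"ay":0,"az":0,"dx":0,"dy":0,"dz":0,"jaw":1},{"ax":0,"ay":0,"az":0,"dx":0,"dy":0,"dz":0,"jaw":1},{"ax":0,"ay":0,"az":0,"dx":0,"dy":0,"dz":0,"jaw":1}]'
python3 -m jog '[{"ax":0,"ay":0,"az":0,"dx":0,"dy":0,"dz":-0.045,"jaw":1},{"ax":0,"ay":0,"az":0,"dx":0,"dy":0,"dz":-0.045,"jaw":1},{"ax":0,"ay":0,"az":0,"dx":0.048,"dy":-0.0352,"dz":0,"jaw":1},{"ax":0,"ay":0,"az":0,"dx":0.048,"dy":-0.0352,"dz":0,"jaw":1},{"ax":0,"ay":0,"az":0,"dx":0.048,"dy":-0.0352,"dz":0,"jaw":1},{"ax":0,"ay":0,"az":0,"dx":0.048,"dy":-0.0352,"dz":0,"jaw":1},{"ax":0,"ay":0,"az":0,"dx":0.048,"dy":-0.0352,"dz":0,"jaw":1},{"ax":0,"ay":0,"az":0,"dx":0.048,"dy":-0.0352,"dz":0,"jaw":1}]'
python3 -m jog '[{"ax":0,"ay":0,"az":0.18,"dx":0,"dy":0,"dz":0,"jaw":1},{"ax":0,"ay":0,"az":0.18,"dx":0,"dy":0,"dz":0,"jaw":1},{"ax":0,"ay":0,"az":0.18,"dx":0,"dy":0,"dz":0,"jaw":1},{"ax":0,"ay":0,"az":0.18,"dx":0,"dy":0,"dz":0,"jaw":1},{"ax":0,"ay":0,"az":0,"dx":0,"dy":0,"dz":0,"jaw":1},{"ax":0,"ay":0,"az":0,"dx":0,"dy":0,"dz":0,"jaw":1}]'
python3 -c "
from h import *
pre(6,.04,side=.013)"
```

```text
time: 43.8
eef_pos: [0.4548, -0.3003, 0.0333]
ee_rot: [0.961, 0.275, 0.002, 0.001]
wrist_force: [-0.2, -0.5, 6.5]
gripper_width: 0.0392
time: 44.8
eef_pos: [0.5854, 0.0347, 0.1212]
ee_rot: [0.961, 0.275, -0.0, -0.0]
wrist_force: [0.2, -1.4, -2.2]
gripper_width: 0.0394
time: 45.55
eef_pos: [0.5852, 0.0328, 0.1211]
ee_rot: [0.997, -0.08, -0.0, -0.0]
wrist_force: [-0.7, 0.8, -2.7]
gripper_width: 0.0392
d(mm) [ 1.8  1.1 81.1] heading -9.1 tilt [-0.001  0.   ]
az(rad) 0.003
```

```bash
python3 -m jog '[{"ax":0,"ay":0,"az":0.003,"dx":0.001,"dy":0,"dz":0.045,"jaw":1},{"ax":0,"ay":0,"az":0,"dx":0,"dy":0,"dz":0.030,"jaw":1},{"ax":0,"ay":0,"az":0,"dx":0,"dy":0,"dz":0.006,"jaw":1},{"ax":0,"ay":0,"az":0,"dx":0,"dy":0,"dz":0,"jaw":1},{"ax":0,"ay":0,"az":0,"dx":0,"dy":-0.005,"dz":0,"jaw":1},{"ax":0,"ay":0,"az":0,"dx":0,"dy":-0.005,"dz":0,"jaw":1},{"ax":0,"ay":0,"az":0,"dx":0,"dy":-0.003,"dz":0,"jaw":1},{"ax":0,"ay":0,"az":0,"dx":0,"dy":0,"dz":0,"jaw":1}]'
python3 -m jog '[{"ax":0,"ay":0,"az":0,"dx":0.006,"dy":0,"dz":0,"jaw":1},{"ax":0,"ay":0,"az":0,"dx":0.005,"dy":0,"dz":0,"jaw":1},{"ax":0,"ay":0,"az":0,"dx":0.003,"dy":0,"dz":0,"jaw":1},{"ax":0,"ay":0,"az":0,"dx":0,"dy":0,"dz":0,"jaw":1}]'
python3 -m jog '[{"ax":0,"ay":0,"az":0,"dx":0.003,"dy":0,"dz":0,"jaw":1},{"ax":0,"ay":0,"az":0,"dx":0.002,"dy":-0.002,"dz":0,"jaw":1},{"ax":0,"ay":0,"az":0,"dx":0,"dy":0,"dz":0,"jaw":1},{"ax":0,"ay":0,"az":0,"dx":0,"dy":0,"dz":0,"jaw":1}]'
```

```text
time: 46.55
eef_pos: [0.5893, 0.0399, 0.0418]
ee_rot: [0.996, -0.084, 0.001, 0.003]
wrist_force: [-2.3, -8.4, 0.7]
gripper_width: 0.0394
time: 47.05
eef_pos: [0.6003, 0.0381, 0.0401]
ee_rot: [0.997, -0.083, -0.002, 0.003]
wrist_force: [-2.5, -5.7, -2.2]
gripper_width: 0.0391
time: 47.55
eef_pos: [0.6037, 0.0375, 0.0399]
ee_rot: [0.996, -0.084, -0.003, 0.004]
wrist_force: [-6.7, -8.1, -1.0]
gripper_width: 0.0392
```

```bash
python3 -m jog '[{"ax":0,"ay":0,"az":0,"dx":0,"dy":0,"dz":0,"jaw":-0.3},{"ax":0,"ay":0,"az":0,"dx":0,"dy":0,"dz":0,"jaw":-0.3},{"ax":0,"ay":0,"az":0,"dx":0,"dy":0,"dz":0,"jaw":-0.3},{"ax":0,"ay":0,"az":0,"dx":0,"dy":0,"dz":-0.03,"jaw":-0.3},{"ax":0,"ay":0,"az":0,"dx":0,"dy":0,"dz":-0.05,"jaw":-0.3},{"ax":0,"ay":0,"az":0,"dx":-0.010,"dy":0.045,"dz":-0.05,"jaw":-0.3},{"ax":0,"ay":0,"az":0,"dx":0,"dy":0,"dz":0,"jaw":1},{"ax":0,"ay":0,"az":0,"dx":0,"dy":0,"dz":0,"jaw":1}]'
python3 -m jog '[{"ax":0,"ay":0,"az":0,"dx":0,"dy":0,"dz":0.03,"jaw":1},{"ax":0,"ay":0,"az":0,"dx":0,"dy":0,"dz":0.04,"jaw":1},{"ax":0,"ay":0,"az":0,"dx":0,"dy":0,"dz":0.04,"jaw":1},{"ax":0,"ay":0,"az":0,"dx":0,"dy":0,"dz":0.025,"jaw":1},{"ax":0,"ay":0,"az":0,"dx":0,"dy":0,"dz":0,"jaw":1},{"ax":0,"ay":0,"az":0,"dx":0,"dy":-0.006,"dz":0,"jaw":1},{"ax":0,"ay":0,"az":0,"dx":0,"dy":-0.005,"dz":0,"jaw":1},{"ax":0,"ay":0,"az":0,"dx":0,"dy":0,"dz":0,"jaw":1}]'
python3 -m jog '[{"ax":0,"ay":0,"az":0,"dx":0,"dy":-0.005,"dz":0,"jaw":1},{"ax":0,"ay":0,"az":0,"dx":0,"dy":-0.003,"dz":0,"jaw":1},{"ax":0,"ay":0,"az":0,"dx":0,"dy":0,"dz":0,"jaw":1}]'
```

```text
time: 48.55
eef_pos: [0.5923, 0.0056, 0.1666]
ee_rot: [0.997, -0.082, 0.0, -0.001]
wrist_force: [0.6, 0.8, -1.2]
gripper_width: 0.0202
time: 49.55
eef_pos: [0.593, 0.0089, 0.0323]
ee_rot: [0.996, -0.084, 0.001, 0.004]
wrist_force: [-0.8, -10.2, -3.7]
gripper_width: -0.0001
time: 49.92
eef_pos: [0.5928, 0.0089, 0.0326]
ee_rot: [0.996, -0.087, 0.001, 0.009]
wrist_force: [-3.0, -18.1, -3.7]
gripper_width: -0.0003
```

```bash
python3 -m jog '[{"ax":0,"ay":0,"az":0,"dx":0,"dy":0.025,"dz":0,"jaw":1},{"ax":0,"ay":0,"az":0,"dx":0,"dy":0,"dz":-0.05,"jaw":1},{"ax":0,"ay":0,"az":0,"dx":0,"dy":0,"dz":-0.06,"jaw":1},{"ax":0,"ay":0,"az":0,"dx":0,"dy":-0.03,"dz":-0.05,"jaw":-1},{"ax":0,"ay":0,"az":0,"dx":0.005,"dy":-0.05,"dz":-0.03,"jaw":-1},{"ax":0,"ay":0,"az":0,"dx":0.005,"dy":-0.05,"dz":-0.02,"jaw":-1},{"ax":0,"ay":0,"az":0,"dx":0,"dy":0,"dz":0,"jaw":-1},{"ax":0,"ay":0,"az":0,"dx":0,"dy":0,"dz":0,"jaw":-1}]'
python3 - <<'E'
from h import *
c=prof(6); save(c["image"],"rowfull6.png",(140,0,420,420),1.4); tops()
print(get_obs()["joint_positions"].round(2)); go(.472,.352,.2,83.4)
E
```

```text
time: 50.92
eef_pos: [0.6225, 0.1254, 0.2425]
ee_rot: [0.997, -0.082, 0.001, -0.0]
wrist_force: [-0.9, -0.4, -0.4]
gripper_width: 0.0853
569.5 108 [(np.float64(343.25), np.float64(342.5), 95), (np.float64(320.0), np.float64(319.0), 97), (np.float64(307.25), np.float64(305.5), 95), (np.float64(304.25), np.float64(300.75), 89), (np.float64(300.0), np.float64(299.5), 97), (np.float64(297.0), np.float64(295.25), 96), (np.float64(280.75), np.float64(278.5), 94), (np.float64(274.0), np.float64(274.0), 98), (np.float64(267.25), np.float64(264.5), 95), (np.float64(244.75), np.float64(240.25), 92), (np.float64(236.0), np.float64(235.75), 97), (np.float64(205.0), np.float64(202.0), 93)]
571 156 [(np.float64(115.5), np.float64(103.25), 132)]
603 72 [(np.float64(343.75), np.float64(320.75), 55), (np.float64(309.25), np.float64(282.25), 54), (np.float64(270.25), np.float64(247.5), 55), (np.float64(230.25), np.float64(213.75), 56), (np.float64(190.0), np.float64(179.0), 58), (np.float64(150.0), np.float64(144.25), 54)]
51.025
[-1.01  0.53  1.03  1.67 -0.48  1.21 -0.04]
d(mm) [-186.  -200.4   41.5] heading -9.6 tilt [ 0. -0.]
az(rad) 1.518
```

View pics/rowfull6.png

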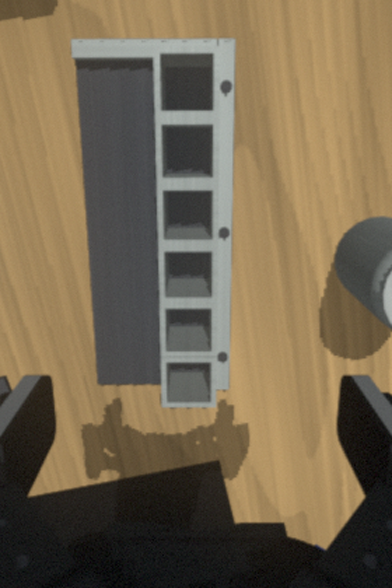

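All six tubes stand in one tight, straight row, the 3–4 hairline is gone, and the mat is empty. Now the scanner.

```bash
python3 -m jog '[{"ax":0,"ay":0,"az":0,"dx":-0.0372,"dy":-0.04,"dz":0.004,"jaw":-1},{"ax":0,"ay":0,"az":0,"dx":-0.0372,"dy":-0.04,"dz":0.004,"jaw":-1},{"ax":0,"ay":0,"az":0,"dx":-0.0372,"dy":-0.04,"dz":0.004,"jaw":-1},{"ax":0,"ay":0,"az":0,"dx":-0.0372,"dy":-0.04,"dz":0.004,"jaw":-1},{"ax":0,"ay":0,"az":0,"dx":-0.0372,"dy":-0.04,"dz":0.004,"jaw":-1},{"ax":0,"ay":0,"az":-0.18,"dx":0,"dy":0,"dz":0,"jaw":-1},{"ax":0,"ay":0,"az":-0.18,"dx":0,"dy":0,"dz":0,"jaw":-1},{"ax":0,"ay":0,"az":-0.18,"dx":0,"dy":0,"dz":0,"jaw":-1}]'
python3 -m jog '[{"ax":0,"ay":0,"az":-0.18,"dx":0,"dy":0,"dz":0,"jaw":-1},{"ax":0,"ay":0,"az":-0.18,"dx":0,"dy":0,"dz":0,"jaw":-1},{"ax":0,"ay":0,"az":-0.18,"dx":0,"dy":0,"dz":0,"jaw":-1},{"ax":0,"ay":0,"az":-0.18,"dx":0,"dy":0,"dz":0,"jaw":-1},{"ax":0,"ay":0,"az":-0.18,"dx":0,"dy":0,"dz":0,"jaw":-1},{"ax":0,"ay":0,"az":-0.18,"dx":0,"dy":0,"dz":0,"jaw":-1},{"ax":0,"ay":0,"az":0,"dx":0,"dy":0,"dz":0,"jaw":-1},{"ax":0,"ay":0,"az":0,"dx":0,"dy":0,"dz":0,"jaw":-1}]'
python3 - <<'E'
from h import *
print(get_obs()["joint_positions"].round(2)); go(.472,.352,.028,83.4)
c=capture("wrist"); im=c["image"]; V=cv2.cvtColor(im,cv2.COLOR_RGB2HSV)[...,2]
for p in ([.472,.352,.04],[.42,.358,.04],[.5,.35,.04]): print(proj(c,p).round())
m=V<60; m[330:]=False
print(*rect(c,m,.04,400),sep="\n"); save(im,"scan1.png")
E
```

```text
time: 52.02
eef_pos: [0.4719, 0.3511, 0.2209]
ee_rot: [0.982, 0.188, -0.0, 0.0]
wrist_force: [0.3, -0.5, -0.7]
gripper_width: 0.0856
time: 53.02
eef_pos: [0.4719, 0.352, 0.221]
ee_rot: [0.748, 0.663, -0.0, 0.0]
wrist_force: [-0.4, -0.4, -1.3]
gripper_width: 0.0853
[-1.29  0.34  0.7   1.8  -0.25  1.09  0.95]
d(mm) [1.00e-01 1.00e-01 1.93e+02] heading 83.1 tilt [-0. -0.]
az(rad) -0.005
[280. 187.]
[279. 129.]
[281. 216.]
(621, 480, 129, 61, 58.3, [409.0, 304.0])
(566, 166, 229, 78, 80.6, [111.0, 289.0])
(462, 359, 41, 111, 85.2, [286.0, 178.0])
(415, 578, 145, 41, 6.2, [539.0, 83.0])
```

View pics/scan1.png

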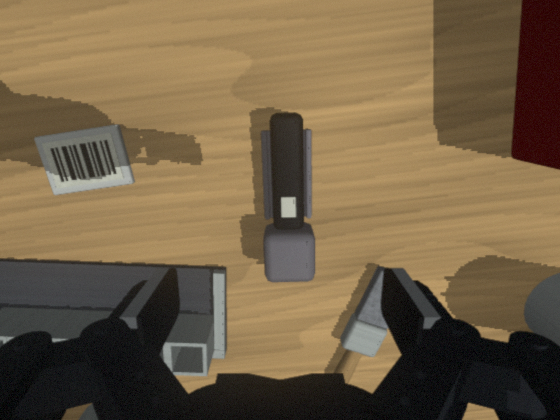

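The picture shows the scanner's handle from (286,113) to (288,228), with the head beyond it at (289,252). The cradle lips are at cols 263–312, rows 130–217. The tape and brush are clear of the grasp.

Run:
```python
from h import *
c=capture("wrist")
a=ray(c,(286.5,113.5),.038);b=ray(c,(288.5,228),.040); d=(b-a)[:2]; L=np.hypot(*d); u=d/L
print("handle",L*1000,"heading",np.degrees(np.arctan2(d[1],d[0])),"grip",(a[:2]+u*.065)*1000,(b[:2]-u*.045)*1000)
q=[ray(c,p,.012)[:2]*1000 for p in ((263,130),(312,128),(264,217),(313,216))]; print("cradle",np.round(q,1).tolist(),np.mean(q,0))
g=cv2.cvtColor(c["image"],cv2.COLOR_RGB2GRAY)
for r in (125,150,180,205): print(r,g[r,256:320:1].tolist())
p=(a[:2]+u*.065+b[:2]-u*.045)/2; go(*p,.028,np.degrees(np.arctan2(d[1],d[0]))+90)
print("label",ray(c,(84,160),.009))
```

```text
handle 105.71478544019247 heading -5.556811507156123 grip [472.38943604 359.67921501] [468.1243591  360.09416385]
cradle [[420.8, 342.2], [424.6, 389.1], [508.1, 331.5], [513.1, 381.9]] [466.63828679 361.18325525]
125 [91, 92, 91, 93, 92, 91, 89, 95, 90, 95, 95, 97, 93, 68, 43, 41, 45, 45, 47, 46, 49, 50, 45, 47, 50, 49, 52, 54, 52, 49, 52, 52, 53, 52, 56, 55, 55, 52, 53, 51, 55, 55, 49, 48, 46, 48, 81, 131, 143, 145, 147, 145, 144, 143, 143, 146, 144, 145, 144, 144, 144, 142, 141, 145]
150 [94, 93, 89, 91, 89, 77, 73, 70, 71, 71, 65, 69, 68, 70, 54, 38, 42, 39, 41, 39, 42, 48, 44, 47, 46, 48, 49, 45, 47, 47, 48, 52, 50, 49, 47, 52, 52, 50, 52, 45, 50, 50, 45, 46, 43, 44, 45, 63, 68, 70, 94, 107, 91, 108, 110, 132, 143, 143, 141, 144, 143, 144, 140, 140]
180 [97, 95, 96, 94, 96, 90, 81, 76, 73, 73, 71, 67, 69, 71, 68, 50, 37, 37, 36, 35, 41, 43, 45, 46, 43, 44, 43, 45, 43, 48, 47, 44, 46, 49, 47, 47, 48, 51, 51, 50, 52, 49, 44, 42, 44, 38, 44, 64, 69, 67, 88, 105, 114, 113, 111, 132, 141, 144, 139, 142, 143, 141, 139, 140]
205 [96, 96, 97, 94, 95, 92, 93, 79, 72, 72, 71, 72, 64, 67, 67, 69, 51, 36, 38, 41, 39, 41, 42, 48, 92, 160, 184, 185, 181, 183, 184, 188, 186, 188, 186, 187, 186, 177, 173, 123, 53, 48, 49, 46, 42, 44, 39, 53, 64, 63, 87, 102, 111, 113, 113, 134, 144, 145, 146, 146, 148, 148, 148, 146]
d(mm) [  7.   -2.3 193.1] heading 83.2 tilt [-0. -0.]
az(rad) -0.021
label [0.42853392 0.16175136 0.009     ]
```

```bash
python3 -m jog '[{"ax":0,"ay":0,"az":-0.018,"dx":0.007,"dy":-0.002,"dz":0.055,"jaw":-1},{"ax":0,"ay":0,"az":0,"dx":0,"dy":0,"dz":0.055,"jaw":-1},{"ax":0,"ay":0,"az":0,"dx":0,"dy":0,"dz":0.05,"jaw":-1},{"ax":0,"ay":0,"az":0,"dx":0,"dy":0,"dz":0.033,"jaw":-1},{"ax":0,"ay":0,"az":0,"dx":0,"dy":0,"dz":0,"jaw":-1}]'
python3 -m jog '[{"ax":0,"ay":0,"az":0,"dx":0,"dy":0,"dz":0,"jaw":1},{"ax":0,"ay":0,"az":0,"dx":0,"dy":0,"dz":0,"jaw":1},{"ax":0,"ay":0,"az":0,"dx":0,"dy":0,"dz":0,"jaw":1},{"ax":0,"ay":0,"az":0,"dx":0,"dy":0,"dz":0,"jaw":1},{"ax":0,"ay":0,"az":0,"dx":0,"dy":0,"dz":0,"jaw":1},{"ax":0,"ay":0,"az":0,"dx":0,"dy":0,"dz":0,"jaw":1}]' 50
python3 -c "
from h import *
go(.470,.360,.028,84.2)"
```

```text
time: 53.75
eef_pos: [0.468, 0.3587, 0.0253]
ee_rot: [0.741, 0.671, -0.004, 0.0]
wrist_force: [-1.2, -0.8, 2.0]
gripper_width: 0.0858
time: 54.5
eef_pos: [0.4716, 0.3614, 0.03]
ee_rot: [0.741, 0.672, 0.001, -0.0]
wrist_force: [-1.3, -1.1, 6.5]
gripper_width: 0.029
d(mm) [-1.6 -1.5  2. ] heading 84.4 tilt [0.002 0.002]
az(rad) 0.003
```

Gripped: the opening is 29 mm on the 30 mm handle. I'll lift, then move and turn to aim.

```bash
python3 -m jog '[{"ax":0,"ay":0,"az":0,"dx":0,"dy":0,"dz":-0.02,"jaw":1},{"ax":0,"ay":0,"az":0,"dx":0,"dy":0,"dz":-0.045,"jaw":1},{"ax":0,"ay":0,"az":0,"dx":0,"dy":0,"dz":-0.03,"jaw":1},{"ax":0,"ay":0,"az":0,"dx":0,"dy":0,"dz":0,"jaw":1}]'
python3 -c "
from h import *
go(.3724,.3146,.120,20)"
```

```text
time: 55.0
eef_pos: [0.4723, 0.3617, 0.1266]
ee_rot: [0.741, 0.672, 0.003, -0.0]
wrist_force: [-0.0, -0.5, -1.5]
gripper_width: 0.0293
d(mm) [-56.7 -94.8   5.9] heading 84.4 tilt [0.004 0.005]
az(rad) 1.124
```

```bash
python3 -m jog '[{"ax":0,"ay":0,"az":0,"dx":-0.028,"dy":-0.047,"dz":0,"jaw":1},{"ax":0,"ay":0,"az":0,"dx":-0.028,"dy":-0.047,"dz":0,"jaw":1},{"ax":0,"ay":0,"az":0.16,"dx":0,"dy":0,"dz":0,"jaw":1},{"ax":0,"ay":0,"az":0.16,"dx":0,"dy":0,"dz":0,"jaw":1},{"ax":0,"ay":0,"az":0.16,"dx":0,"dy":0,"dz":0,"jaw":1},{"ax":0,"ay":0,"az":0.16,"dx":0,"dy":0,"dz":0,"jaw":1},{"ax":0,"ay":0,"az":0.16,"dx":0,"dy":0,"dz":0,"jaw":1},{"ax":0,"ay":0,"az":0.16,"dx":0,"dy":0,"dz":0,"jaw":1}]'
python3 -m jog '[{"ax":0,"ay":0,"az":0.16,"dx":0,"dy":0,"dz":0,"jaw":1},{"ax":0,"ay":0,"az":0,"dx":0,"dy":0,"dz":0,"jaw":1},{"ax":0,"ay":0,"az":0,"dx":0,"dy":0,"dz":0,"jaw":1}]'
cat >> h.py <<'E'
def beam():
    o=get_obs(); R=Rn.from_quat(o["ee_rot"]); w=o["eef_pos"]+R.apply([0,.0906,.012]); b=R.apply(np.array([0,1,1])/2**.5)
    t=(.009-w[2])/b[2]; h=w+b*t; e=np.array([.429,.159,.009])-h
    print("beam hits",(h*1000).round(1),"dist",round(t*1000),"move tool by (mm)",(R.inv().apply(e)*1000).round(1),"tcp",o["eef_pos"].round(4),R.as_matrix()[:2,2].round(3))
E
python3 - <<'E'
from h import *
beam()
from h import *
c=capture("scene"); save(c["image"],"aim.png",(270,120,510,300),3); print("label px",proj(c,[.429,.159,.009]))
c=capture("top"); g=c["image"];
E
```

```text
time: 56.0
eef_pos: [0.3702, 0.3129, 0.1221]
ee_rot: [0.968, 0.251, -0.001, 0.001]
wrist_force: [-0.1, 0.5, -1.2]
gripper_width: 0.0292
time: 56.38
eef_pos: [0.3708, 0.3135, 0.1227]
ee_rot: [0.984, 0.177, -0.001, 0.0]
wrist_force: [-0.2, 0.2, -2.0]
gripper_width: 0.0288
beam hits [437.6 132.9   9. ] dist 144 move tool by (mm) [  1.  -27.4  -0. ] tcp [0.3708 0.3135 0.1227] [-0.001 -0.001]
label px [360.4032143 182.3098829]
```

View pics/aim.png

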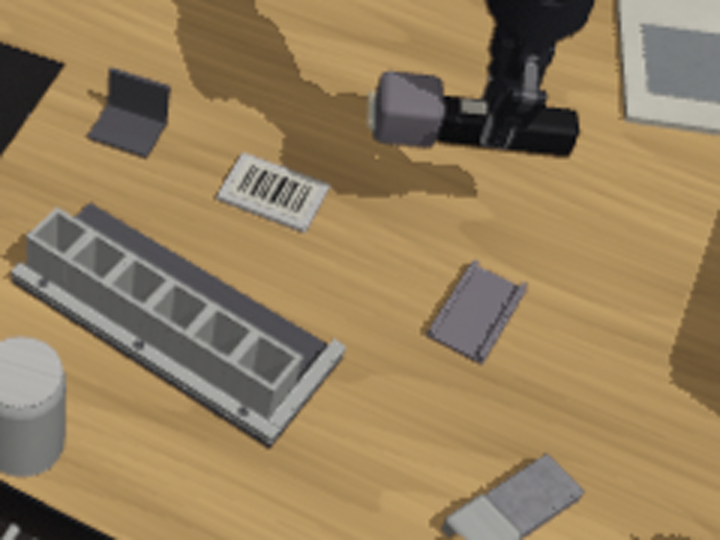

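The scene crop shows the scanner held level and pointing at the label. The label centre is at crop (274,190), matching my prediction of (271,187). The row is intact and the cradle is free. I'll lower 27 mm to bring the beam onto the label and hold it there.

```bash
python3 -m jog '[{"ax":0,"ay":0,"az":0,"dx":0.001,"dy":0,"dz":0.015,"jaw":1},{"ax":0,"ay":0,"az":0,"dx":0,"dy":0,"dz":0.012,"jaw":1},{"ax":0,"ay":0,"az":0,"dx":0,"dy":0,"dz":0,"jaw":1},{"ax":0,"ay":0,"az":0,"dx":0,"dy":0,"dz":0,"jaw":1}]'
python3 -c "
from h import *
beam()"
python3 -m jog '[{"ax":0,"ay":0,"az":0,"dx":0,"dy":0,"dz":0,"jaw":1},{"ax":0,"ay":0,"az":0,"dx":0,"dy":0,"dz":0,"jaw":1},{"ax":0,"ay":0,"az":0,"dx":0,"dy":0,"dz":0,"jaw":1},{"ax":0,"ay":0,"az":0,"dx":0,"dy":0,"dz":0,"jaw":1},{"ax":0,"ay":0,"az":0,"dx":0,"dy":0,"dz":0,"jaw":1},{"ax":0,"ay":0,"az":0,"dx":0,"dy":0,"dz":0,"jaw":1},{"ax":0,"ay":0,"az":0,"dx":0,"dy":0,"dz":0,"jaw":1},{"ax":0,"ay":0,"az":0,"dx":0,"dy":0,"dz":0,"jaw":1}]'
python3 -m jog '[{"ax":0,"ay":0,"az":0,"dx":0,"dy":0,"dz":0,"jaw":1},{"ax":0,"ay":0,"az":0,"dx":0,"dy":0,"dz":0,"jaw":1},{"ax":0,"ay":0,"az":0,"dx":0,"dy":0,"dz":0,"jaw":1},{"ax":0,"ay":0,"az":0,"dx":0,"dy":0,"dz":0,"jaw":1},{"ax":0,"ay":0,"az":0,"dx":0,"dy":0,"dz":0,"jaw":1},{"ax":0,"ay":0,"az":0,"dx":0,"dy":0,"dz":0,"jaw":1},{"ax":0,"ay":0,"az":0,"dx":0,"dy":0,"dz":0,"jaw":1},{"ax":0,"ay":0,"az":0,"dx":0,"dy":0,"dz":0,"jaw":1}]'
python3 -m jog '[{"ax":0,"ay":0,"az":0,"dx":0,"dy":0,"dz":0,"jaw":1},{"ax":0,"ay":0,"az":0,"dx":0,"dy":0,"dz":0,"jaw":1},{"ax":0,"ay":0,"az":0,"dx":0,"dy":0,"dz":0,"jaw":1},{"ax":0,"ay":0,"az":0,"dx":0,"dy":0,"dz":0,"jaw":1},{"ax":0,"ay":0,"az":0,"dx":0,"dy":0,"dz":0,"jaw":1},{"ax":0,"ay":0,"az":0,"dx":0,"dy":0,"dz":0,"jaw":1}]'
python3 - <<'E'
from h import *
beam()
c=capture("top"); im=c["image"]; hsv=cv2.cvtColor(im,cv2.COLOR_RGB2HSV)
m=np.zeros(im.shape[:2],bool); m[205:268,135:185]=True
print("cradle",*rect(c,m&(hsv[...,1]<70),.009,100),sep="\n")
# head front/scanner outline in top view for a check of the aim
m[:]=False; m[225:330,120:260]=True; m[240:272,210:250]=False
print("black handle",*rect(c,m&(hsv[...,2]<60),.1,60),sep="\n")
go(.4716,.3614,.12,84.4)
E
```

```text
time: 56.98
eef_pos: [0.3725, 0.314, 0.096]
ee_rot: [0.984, 0.176, -0.0, 0.0]
wrist_force: [0.3, 0.1, -2.2]
gripper_width: 0.0291
beam hits [429.7 158.5   9. ] dist 106 move tool by (mm) [-0.5 -0.7 -0. ] tcp [0.3725 0.314  0.096 ] [-0.    -0.001]
time: 57.98
eef_pos: [0.3723, 0.3143, 0.0962]
ee_rot: [0.984, 0.176, -0.0, 0.0]
wrist_force: [0.1, 0.9, -1.5]
gripper_width: 0.029
time: 58.98
eef_pos: [0.3723, 0.3143, 0.0962]
ee_rot: [0.984, 0.176, -0.0, -0.0]
wrist_force: [0.2, 0.3, -1.3]
gripper_width: 0.0287
time: 59.72
eef_pos: [0.3723, 0.3143, 0.0962]
ee_rot: [0.984, 0.176, -0.0, 0.0]
wrist_force: [-0.2, 0.6, -1.5]
gripper_width: 0.0286
beam hits [429.7 158.7   9. ] dist 106 move tool by (mm) [-0.5 -0.6  0. ] tcp [0.3723 0.3143 0.0962] [-0. -0.]
cradle
(457, 359, 55, 115, 80.8, [157.0, 247.0])
black handle
(370, 357, 89, 25, 25.2, [147.0, 281.0])
(370, 322, 88, 91, 65.5, [164.0, 282.0])
d(mm) [109.4  -9.9 -23.8] heading 20.2 tilt [-0.  0.]
az(rad) -1.12
```

The beam is computed to land within 1 mm of the label centre and was held steady for about 2.7 s. Before returning, I'll check numerically that the scanner hasn't pitched in the grip: predicted corners against the saved scene crop.

Run:
```python
from h import *
c=capture("scene"); im=c["image"]; hsv=cv2.cvtColor(im,cv2.COLOR_RGB2HSV)
o=get_obs(); R=Rn.from_quat(o["ee_rot"])
P=lambda x,y,z: proj(c,o["eef_pos"]+R.apply([y,x-.0014,.007-z]))
for p in (0,4,-4):   # pitch (deg), nose down positive
    s,k=np.sin(np.radians(p)),np.cos(np.radians(p)); Q=lambda x,y,z:P(x*k+z*s,y,z*k-x*s)
    tail=np.array([Q(-.065,y,z) for y in(-.015,.015) for z in (-.017,.017)]); head=np.array([Q(x,y,z) for x in (.044,.096) for y in (-.025,.025) for z in (-.015,.029)])
    print(p,"tail u",tail[:,0].min().round(1),tail[:,0].max().round(1),"v",tail[:,1].min().round(1),tail[:,1].max().round(1),"head u",head[:,0].min().round(1),head[:,0].max().round(1),"v",head[:,1].min().round(1),head[:,1].max().round(1))
V=hsv[...,2].astype(int); S=hsv[...,1]
u0=int(P(-.05,0,0)[0]); 
for u in (u0-3,u0,u0+3): print("tail col",u,"top/bottom dark rows",[int(r) for r in np.flatnonzero(V[140:190,u]<60)[[0,-1]]+140], "pred(pitch0) v range at x=-50:",[P(-.05,y,z)[1].round(1) for y in(-.015,.015) for z in(-.017,.017)])
uh=int(P(.07,0,.007)[0]); print("head col",uh,V[135:185,uh].tolist(),S[135:185,uh].tolist())
```

```text
0 tail u 456.2 461.2 v 163.1 181.2 head u 391.5 416.5 v 149.5 178.4
4 tail u 457.2 461.2 v 161.7 180.0 head u 391.5 415.5 v 151.4 179.3
-4 tail u 455.2 461.1 v 164.4 182.3 head u 391.6 417.7 v 147.7 177.5
tail col 449 top/bottom dark rows [140, 178] pred(pitch0) v range at x=-50: [np.float64(171.8), np.float64(162.4), np.float64(180.5), np.float64(171.2)]
tail col 452 top/bottom dark rows [140, 178] pred(pitch0) v range at x=-50: [np.float64(171.8), np.float64(162.4), np.float64(180.5), np.float64(171.2)]
tail col 455 top/bottom dark rows [140, 179] pred(pitch0) v range at x=-50: [np.float64(171.8), np.float64(162.4), np.float64(180.5), np.float64(171.2)]
head col 403 [162, 164, 163, 172, 179, 183, 184, 180, 177, 184, 186, 184, 187, 188, 187, 184, 174, 116, 76, 87, 118, 118, 118, 118, 119, 119, 120, 120, 121, 120, 118, 99, 82, 78, 76, 76, 73, 73, 72, 71, 71, 82, 122, 122, 119, 118, 116, 115, 117, 114] [124, 121, 122, 119, 120, 117, 115, 118, 120, 116, 117, 119, 117, 115, 117, 115, 114, 84, 17, 15, 13, 13, 11, 13, 15, 13, 15, 13, 15, 13, 13, 13, 12, 16, 17, 17, 14, 14, 14, 11, 18, 87, 130, 130, 129, 125, 125, 126, 129, 127]
```

The pitch agrees with level to within about 2°, meaning a few millimetres at the label, inside the 13 mm tolerance. I'll return the scanner to its cradle.

```bash
python3 -m jog '[{"ax":0,"ay":0,"az":0,"dx":0,"dy":0,"dz":-0.024,"jaw":1},{"ax":0,"ay":0,"az":0,"dx":0.0365,"dy":-0.0033,"dz":0,"jaw":1},{"ax":0,"ay":0,"az":0,"dx":0.0365,"dy":-0.0033,"dz":0,"jaw":1},{"ax":0,"ay":0,"az":0,"dx":0.0365,"dy":-0.0033,"dz":0,"jaw":1},{"ax":0,"ay":0,"az":-0.16,"dx":0,"dy":0,"dz":0,"jaw":1},{"ax":0,"ay":0,"az":-0.16,"dx":0,"dy":0,"dz":0,"jaw":1},{"ax":0,"ay":0,"az":-0.16,"dx":0,"dy":0,"dz":0,"jaw":1},{"ax":0,"ay":0,"az":-0.16,"dx":0,"dy":0,"dz":0,"jaw":1}]'
python3 -m jog '[{"ax":0,"ay":0,"az":-0.16,"dx":0,"dy":0,"dz":0,"jaw":1},{"ax":0,"ay":0,"az":-0.16,"dx":0,"dy":0,"dz":0,"jaw":1},{"ax":0,"ay":0,"az":-0.16,"dx":0,"dy":0,"dz":0,"jaw":1},{"ax":0,"ay":0,"az":0,"dx":0,"dy":0,"dz":0,"jaw":1},{"ax":0,"ay":0,"az":0,"dx":0,"dy":0,"dz":0,"jaw":1}]'
python3 -c "
from h import *
go(.4712,.3614,.030,84.4)"
```

```text
time: 60.82
eef_pos: [0.4715, 0.3612, 0.1199]
ee_rot: [0.878, 0.479, -0.0, 0.0]
wrist_force: [-0.5, -0.0, -2.4]
gripper_width: 0.029
time: 61.45
eef_pos: [0.4716, 0.3613, 0.1201]
ee_rot: [0.742, 0.671, -0.0, 0.0]
wrist_force: [-0.4, -0.1, -1.3]
gripper_width: 0.0291
d(mm) [ 0.1 -0.4 90.1] heading 84.3 tilt [-0. -0.]
az(rad) -0.002
```

```bash
python3 -m jog '[{"ax":0,"ay":0,"az":-0.002,"dx":0,"dy":0,"dz":0.04,"jaw":1},{"ax":0,"ay":0,"az":0,"dx":0,"dy":0,"dz":0.03,"jaw":1},{"ax":0,"ay":0,"az":0,"dx":0,"dy":0,"dz":0.01,"jaw":1},{"ax":0,"ay":0,"az":0,"dx":0,"dy":0,"dz":0.006,"jaw":1},{"ax":0,"ay":0,"az":0,"dx":0,"dy":0,"dz":0.004,"jaw":1},{"ax":0,"ay":0,"az":0,"dx":0,"dy":0,"dz":0,"jaw":1}]'
python3 -m jog '[{"ax":0,"ay":0,"az":0,"dx":0,"dy":0,"dz":0,"jaw":0},{"ax":0,"ay":0,"az":0,"dx":0,"dy":0,"dz":0,"jaw":-0.5},{"ax":0,"ay":0,"az":0,"dx":0,"dy":0,"dz":0,"jaw":-1},{"ax":0,"ay":0,"az":0,"dx":0,"dy":0,"dz":0,"jaw":-1},{"ax":0,"ay":0,"az":0,"dx":0,"dy":0,"dz":-0.03,"jaw":-1},{"ax":0,"ay":0,"az":0,"dx":0,"dy":0,"dz":-0.05,"jaw":-1},{"ax":0,"ay":0,"az":0,"dx":0,"dy":0,"dz":-0.06,"jaw":-1},{"ax":0,"ay":0,"az":0,"dx":0,"dy":0,"dz":-0.05,"jaw":-1}]'
python3 -m jog '[{"ax":0,"ay":0,"az":0,"dx":-0.007,"dy":0.002,"dz":0,"jaw":-1},{"ax":0,"ay":0,"az":0,"dx":0,"dy":0,"dz":0,"jaw":-1},{"ax":0,"ay":0,"az":0,"dx":0,"dy":0,"dz":0,"jaw":-1}]'
python3 - <<'E'
from h import *
c=capture("wrist"); g=cv2.cvtColor(c["image"],cv2.COLOR_RGB2GRAY); go(.472,.352,.221,83.1)
V=cv2.cvtColor(c["image"],cv2.COLOR_RGB2HSV)[...,2]; m=V<60; m[300:]=False; m[:,:255]=False; m[:,325:]=False
print(*rect(c,m,.04,400),sep="\n")
for r in (125,150,205): print(r,g[r,256:320:2].tolist())
c=capture("top")
def px(x,y,z): return proj(c,np.r_[A.T@np.array([x,y]),z])
hsv=cv2.cvtColor(c["image"],cv2.COLOR_RGB2HSV); m=np.zeros(hsv.shape[:2],bool); m[165:230,180:295]=True
print("bright row+stops in top view",*rect(c,m&(hsv[...,1]<70)&(hsv[...,2]>130),.04),sep="\n"); tops()
E
```

```text
time: 62.2
eef_pos: [0.4722, 0.3618, 0.0309]
ee_rot: [0.74, 0.672, 0.001, -0.0]
wrist_force: [0.4, 0.2, -1.9]
gripper_width: 0.029
time: 63.2
eef_pos: [0.472, 0.3614, 0.2226]
ee_rot: [0.74, 0.672, 0.001, -0.0]
wrist_force: [0.3, 1.5, -0.7]
gripper_width: 0.0858
time: 63.58
eef_pos: [0.4717, 0.3536, 0.2183]
ee_rot: [0.74, 0.672, -0.002, -0.0]
wrist_force: [-0.2, 0.3, -0.9]
gripper_width: 0.0852
d(mm) [-1.7  0.4 -2.8] heading 84.5 tilt [-0.003 -0.003]
az(rad) 0.025
(463, 361, 42, 111, 84.5, [289.0, 181.0])
125 [90, 92, 93, 89, 91, 93, 92, 94, 91, 46, 41, 48, 48, 46, 46, 49, 52, 53, 55, 54, 48, 57, 58, 47, 47, 67, 150, 149, 146, 152, 146, 147]
150 [94, 94, 81, 71, 71, 65, 72, 71, 72, 38, 37, 41, 43, 46, 45, 46, 50, 45, 54, 50, 52, 49, 51, 46, 44, 71, 91, 109, 138, 145, 144, 147]
205 [94, 94, 94, 77, 72, 70, 66, 73, 70, 39, 37, 38, 44, 145, 185, 185, 187, 185, 188, 150, 153, 55, 46, 42, 50, 100, 114, 129, 142, 143, 141, 143]
bright row+stops in top view
(596, 139, 257, 109, 81.0, [231.0, 189.0])
63.725
```

Run:
```python
from h import *
c=capture("top"); hsv=cv2.cvtColor(c["image"],cv2.COLOR_RGB2HSV); V=hsv[...,2]
# bright ring mask near the row, holes = enclosed dark regions
m=np.zeros(V.shape,np.uint8); m[165:230,180:295]=((V>125)&(hsv[...,1]<70))[165:230,180:295]
cs,h=cv2.findContours(m,cv2.RETR_CCOMP,cv2.CHAIN_APPROX_NONE)
o=[]
for k,q in zip(cs,h[0]):
    if q[3]>=0 and cv2.contourArea(k)>25:
        w=np.array([A@ray(c,p,.058)[:2] for p in k[:,0].astype(float)])*1000; o.append(((w.min(0)+w.max(0))/2).round(1).tolist())
print(sorted(o,key=lambda p:-p[1])); print(get_obs()["time"],get_obs()["eef_pos"])
```

```text
[[589.5, 334.1], [589.6, 294.2], [589.7, 253.9], [589.8, 214.1], [589.5, 174.1], [589.4, 133.7]]
63.775 [0.47233679 0.35405451 0.21897651]
```

Seen from above, the six holes are in one straight line (x within 0.4 mm) with a pitch of 40.1 mm. The scanner is in its cradle and the robot touches nothing, so I'm handing in.

```bash
python3 -c "
from cell import *
print(close_job())"
```

```text
the job is handed in; nothing more can be done
None
```

The job is handed in at about 64 s of robot time. All six tubes are packed on the plate, the label was scanned, and the scanner is back in its cradle.

- **Tubes:** I placed them one at a time. Each was pushed against the end stop or the tube before it, then against the long stop, with about 6–10 N felt both ways. One tube was knocked a few centimetres while still on the mat, and I picked it up from its new place.
- **Scan:** The beam was computed to land within 1 mm of the label middle at 106 mm distance, and held still for about 2.7 s. I had no direct reading of the beam. A scene-camera check put the scanner's pitch within about 2° of level, which is a few millimetres at the label, inside the 13 mm allowed.
- **Last checks:** From above, the six tube holes lie on one line within 0.4 mm, with a mean spacing of 40.1 mm. The mat is empty. The scanner sits within about 2 mm of where it started.
- **Checks that disagreed:**
  - A gap of about 0.5 mm between tubes 3 and 4 did not close under a 19 N nudge. It no longer showed after tube 5 was pushed in.
  - Absolute positions along the row differed by 2–3 mm between camera views, which I put down to calibration.
- **Not checked:** I did not re-measure the tape, can, angle, hammer and brush at the end. The arm never moved close to them.

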